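# Load and index the swivel tea stand

### The arm

A 6-joint arm with a two-finger parallel gripper is mounted at the origin on the work surface. World frame = base frame: x ahead of the robot, y to its left, z up, the work surface at z = 0. Lengths are in m, angles in rad, forces in N, time in s.
With the tool pointing down it reaches from about 0.425 to 0.95 m from the base axis. Payload 3.5 kg.
Tool frame: the origin (TCP) lies midway between the tips of the shut fingers; the grasp point (between the pads) lies 19 mm behind it; z points along the fingers, y is the line along which they close (so a half turn about z gives the same grasp; the last joint's range is limited). The gripper opens to 85 mm and grips with 20 to 120 N. Pads are 22 mm wide; open, the fingers measure 114 mm over their backs; the gripper's body (76 mm by 85 mm) begins 54 mm behind the grasp point. The pads swing forward as they close: fully open they stand 13 mm farther back than shut.
Start: joints at [-1.337, 0.286, 1.577, -0, 1.279, -0.15], TCP at [0.253, -0.626, 0.231] pointing down, gripper open.
Joint ranges: [-2.77, 2.77], [-0.9, 2.22], [0.21, 2.48], [-1.53, 4.67], [0.24, 2.81], [-2.84, 2.84]. Speed limits (rad/s): [2.79, 2.79, 3.14, 3.14, 3.14, 3.14].

### API

Orientations are given as a unit quaternion [x, y, z, w].
In Python, from plant import ctrl gives the robot as it stands.
- The arm moves only by the tool move_arm, never from a script. Its argument "plan" is a list of rows, each an object of numbers: "x", "y", "z": the shift along the tool's x, y, z in m; "yaw": the turn about the tool's z in rad; "fingers": the closure, from 0 (fully open) to 1 (shut). In form: [{"x": .., "y": .., "z": .., "yaw": .., "fingers": ..}, ...]. A call has 1 to 5 rows; each row is the pose to reach, as a shift and turn from the pose commanded when the call began, along the tool's axes at that moment; what a row does not reach only later rows make up. A row lasts 1/10 s, in which the tool goes at most 50 mm and 8.59 degrees, less where a joint would pass 70% of its speed; a pose out of reach is approached as far as the arm can. A call with a gripper value outside its range is refused whole. The fingers move at their own pace and stop on an object; "force" is the grip in N (left out, the last holds). Time passes only in rows, so rows that repeat a pose let the fingers close. It gives the time, the measured TCP pose, the force, the opening and the grip force at its end, in the units of the state.
- ctrl.get_state(): the state, without advancing time (a new reading comes with each control period).
- ctrl.read_camera(name): name is "scene" or "top" or "wrist"; returns the picture (420x560x3 uint8, red, green, blue); there is no depth.
- ctrl.camera_model(name): a dict with "intrinsics" (3x3 intrinsics, pixels), "distortion" ([k1, k2, p1, p2, k3] as OpenCV has them; the pictures are not rectified), "cam_to_world" (4x4, takes a point from camera to world coordinates); the wrist camera has in their place "tool_from_camera" (4x4, takes a point from camera to tool coordinates, whose origin is the TCP and whose axes are the flange's). Camera axes: x right, y up, looking along -z (the intrinsics and any distortion apply to the point x, -y, -z); pixel columns grow to the right and rows downward; lengths in m; the calibration is good to about 2 mm. A picture is of the moment at which its call begins: read the wrist's pose just before it. camera_model takes no time and is no camera call.
- ctrl.sign_off(): hands the job in; it is judged then, once.
The state is a dict: "time": time; "qpos": joint angles; "dq": joint speeds; "joint_efforts": joint torques, N m; "eef_pos": TCP position; "tcp_rot": TCP orientation; "contact_force": force on the tool from outside, world axes, zero at the start; "wrist_torque": the same for the moment, N m; "opening": opening from 0.0 (shut) to 1.0 (fully open); "finger_force": force on a finger pad.
Only numpy, scipy, OpenCV 4.12 (cv2) and the standard library are available. Lean on these libraries where they do the work, as an engineer would, in place of code of your own. Each camera call takes 0.05 s, during which the arm holds its last target. There are 200 camera calls.

### The job

Lift the red plunger of the swivel stand, turn the empty head to the green mark and let the plunger drop fully home; then set every tub upright and centred on a post of its own and put a cover on each, seated level on the rim. With all tubs loaded and covered, lift the plunger again, turn the head to the blue mark and let the plunger drop fully home, with every tub and cover still in place; leave the sugar bowl, chopstick cup and tea scoop where they are. A cover may be left over.

Things in the scene. Friction and masses are not known exactly. Their poses are not given: they have to be found in the camera images.
- stand: Fixed base of the swivel stand: dark steel disc, radius 130 mm, on the tray (top 3 mm above the work surface). Origin: centre of its underside, on the vertical swivel axis. An aluminium index arc at radius 150 mm, its top 36 mm above the origin, has three stop holes: one in this body's -x direction and one 0.611 rad (35 degrees) to either side.
- head (a joint): Angle of the swivelling head about the vertical axis, rad, growing anticlockwise from above. 0: plunger over the middle hole; outer holes at -0.611 and +0.611. The head: round wooden platter 112 mm in radius, top 48 mm above the stand's origin, with a lug carrying the plunger at radius 150 mm, ending in a pointer. It turns easily, but only with the plunger lifted clear.
- plunger (a joint): Lift of the sprung index plunger, m: 0 is fully home in a hole, 0.010 just clears the arc, 0.018 is the top of its travel. About 3 N of spring at home, 6 N at the top. Let go between holes, it rides on the arc at 0.010.
- plunger_knob (a point): Middle of the plunger's red knob (upright cylinder 22 mm across, 29 mm tall, with a 27 mm collar on its topmost 5 mm; it runs from 16 mm below to 13 mm above this point). A brass boss 26 mm across lies below, its top 28 mm below this point when the plunger is home. Moves with head and plunger.
- pointer (a point): Point on the head 190 mm from the axis, just beyond the tip of the lug's pointer. It lies over a mark when the head is at that mark's stop.
- mark_green: Fixed green button, 24 mm across and 10 mm high, on the tray beside one of the outer holes, 190 mm from the axis: the loading stop. Origin: centre of its underside. Green and blue may be swapped from start to start.
- mark_blue: Fixed blue button, the same size, beside the other outer hole: the serving stop.
- seat0 (a point): Centre of the flat top of one of the four round wooden posts on the head: 42 mm across, 22 mm tall, 85 mm from the axis, a quarter turn apart; top 70 mm above the stand's origin. It turns with the head.
- seat1 (a point): Centre of the flat top of one of the four round wooden posts on the head: 42 mm across, 22 mm tall, 85 mm from the axis, a quarter turn apart; top 70 mm above the stand's origin. It turns with the head.
- seat2 (a point): Centre of the flat top of one of the four round wooden posts on the head: 42 mm across, 22 mm tall, 85 mm from the axis, a quarter turn apart; top 70 mm above the stand's origin. It turns with the head.
- seat3 (a point): Centre of the flat top of one of the four round wooden posts on the head: 42 mm across, 22 mm tall, 85 mm from the axis, a quarter turn apart; top 70 mm above the stand's origin. It turns with the head.
- tub0: Loose white ceramic tub with a blue band, open at the top: 60 mm across (54 mm at the foot), 48 mm tall, wall 4 mm (mouth 52 mm inside), about 0.2 kg. Origin: centre of its underside, z up. May be absent.
- tub1: Loose white ceramic tub with a blue band, open at the top: 60 mm across (54 mm at the foot), 48 mm tall, wall 4 mm (mouth 52 mm inside), about 0.2 kg. Origin: centre of its underside, z up. May be absent.
- tub2: Loose white ceramic tub with a blue band, open at the top: 60 mm across (54 mm at the foot), 48 mm tall, wall 4 mm (mouth 52 mm inside), about 0.2 kg. Origin: centre of its underside, z up. May be absent.
- tub3: Loose white ceramic tub with a blue band, open at the top: 60 mm across (54 mm at the foot), 48 mm tall, wall 4 mm (mouth 52 mm inside), about 0.2 kg. Origin: centre of its underside, z up. May be absent.
- cover0: Loose copper-coloured cover, fits any tub, 70 g: disc 66 mm across, 5 mm thick; below it a plug 43 mm across, 6 mm deep, that goes inside the tub's mouth; above it a dark wooden knob 20 mm across, 26 mm tall. Origin: centre of the plug's underside, z up; disc top 11 mm, knob top 37 mm above it. Seated, the disc lies on the rim, origin 42 mm above the tub's.
- cover1: Loose copper-coloured cover, fits any tub, 70 g: disc 66 mm across, 5 mm thick; below it a plug 43 mm across, 6 mm deep, that goes inside the tub's mouth; above it a dark wooden knob 20 mm across, 26 mm tall. Origin: centre of the plug's underside, z up; disc top 11 mm, knob top 37 mm above it. Seated, the disc lies on the rim, origin 42 mm above the tub's.
- cover2: Loose copper-coloured cover, fits any tub, 70 g: disc 66 mm across, 5 mm thick; below it a plug 43 mm across, 6 mm deep, that goes inside the tub's mouth; above it a dark wooden knob 20 mm across, 26 mm tall. Origin: centre of the plug's underside, z up; disc top 11 mm, knob top 37 mm above it. Seated, the disc lies on the rim, origin 42 mm above the tub's.
- cover3: Loose copper-coloured cover, fits any tub, 70 g: disc 66 mm across, 5 mm thick; below it a plug 43 mm across, 6 mm deep, that goes inside the tub's mouth; above it a dark wooden knob 20 mm across, 26 mm tall. Origin: centre of the plug's underside, z up; disc top 11 mm, knob top 37 mm above it. Seated, the disc lies on the rim, origin 42 mm above the tub's.
- sugar_bowl: Loose glass sugar bowl, 100 mm across, 60 mm tall; leave alone. Origin: centre of its underside.
- chopstick_cup: Loose green cup 72 mm across, 85 mm tall with two chopsticks standing up to 200 mm; leave alone. Origin: centre of its underside.
- tea_scoop: Loose steel tea scoop, 165 mm long, lying in a tray corner; leave alone. Origin: near its middle, underside.
- butter_box: Fixed aluminium butter box with hinged lid latched shut, 104 x 164 x 72 mm. Origin: centre of its underside.
There are look-alikes about, which are no part of the job. Leave any pink look-alike of the tub3 alone. What is shaped like the cover3 but yellow is not meant.

How it is judged:
On the way, in this order (a step that is already met when the one before it is completed fails the run):
1. the head is turned to the green mark with the plunger home, before any tub is loaded (value of joint plunger below 0.003 m and horizontal distance between pointer and mark_green below 0.012 m and horizontal distance between each of tub0, tub1, tub2, tub3 and stand above 0.12 m), for 0.2 s.
2. at the green mark, plunger home, every tub stands on a post with a cover seated on it (value of joint plunger below 0.003 m and horizontal distance between pointer and mark_green below 0.012 m and angle between each of tub0, tub1, tub2, tub3's own z axis and vertical below 0.06 rad and ((horizontal distance between tub0 and seat0 below 0.01 m and z of tub0 in the frame of seat0 between -0.004 and 0.004 m) or (horizontal distance between tub0 and seat1 below 0.01 m and z of tub0 in the frame of seat1 between -0.004 and 0.004 m) or (horizontal distance between tub0 and seat2 below 0.01 m and z of tub0 in the frame of seat2 between -0.004 and 0.004 m) or (horizontal distance between tub0 and seat3 below 0.01 m and z of tub0 in the frame of seat3 between -0.004 and 0.004 m)) and ((z of cover0 in the frame of tub0 between 0.038 and 0.0445 m and horizontal distance between cover0 and tub0 below 0.008 m and angle between cover0's own z axis and vertical below 0.06 rad) or (z of cover1 in the frame of tub0 between 0.038 and 0.0445 m and horizontal distance between cover1 and tub0 below 0.008 m and angle between cover1's own z axis and vertical below 0.06 rad) or (z of cover2 in the frame of tub0 between 0.038 and 0.0445 m and horizontal distance between cover2 and tub0 below 0.008 m and angle between cover2's own z axis and vertical below 0.06 rad) or (z of cover3 in the frame of tub0 between 0.038 and 0.0445 m and horizontal distance between cover3 and tub0 below 0.008 m and angle between cover3's own z axis and vertical below 0.06 rad)) and linear speed of each of tub0, tub1, tub2, tub3 below 0.02 m/s and ((horizontal distance between tub1 and seat0 below 0.01 m and z of tub1 in the frame of seat0 between -0.004 and 0.004 m) or (horizontal distance between tub1 and seat1 below 0.01 m and z of tub1 in the frame of seat1 between -0.004 and 0.004 m) or (horizontal distance between tub1 and seat2 below 0.01 m and z of tub1 in the frame of seat2 between -0.004 and 0.004 m) or (horizontal distance between tub1 and seat3 below 0.01 m and z of tub1 in the frame of seat3 between -0.004 and 0.004 m)) and ((z of cover0 in the frame of tub1 between 0.038 and 0.0445 m and horizontal distance between cover0 and tub1 below 0.008 m and angle between cover0's own z axis and vertical below 0.06 rad) or (z of cover1 in the frame of tub1 between 0.038 and 0.0445 m and horizontal distance between cover1 and tub1 below 0.008 m and angle between cover1's own z axis and vertical below 0.06 rad) or (z of cover2 in the frame of tub1 between 0.038 and 0.0445 m and horizontal distance between cover2 and tub1 below 0.008 m and angle between cover2's own z axis and vertical below 0.06 rad) or (z of cover3 in the frame of tub1 between 0.038 and 0.0445 m and horizontal distance between cover3 and tub1 below 0.008 m and angle between cover3's own z axis and vertical below 0.06 rad)) and ((horizontal distance between tub2 and seat0 below 0.01 m and z of tub2 in the frame of seat0 between -0.004 and 0.004 m) or (horizontal distance between tub2 and seat1 below 0.01 m and z of tub2 in the frame of seat1 between -0.004 and 0.004 m) or (horizontal distance between tub2 and seat2 below 0.01 m and z of tub2 in the frame of seat2 between -0.004 and 0.004 m) or (horizontal distance between tub2 and seat3 below 0.01 m and z of tub2 in the frame of seat3 between -0.004 and 0.004 m)) and ((z of cover0 in the frame of tub2 between 0.038 and 0.0445 m and horizontal distance between cover0 and tub2 below 0.008 m and angle between cover0's own z axis and vertical below 0.06 rad) or (z of cover1 in the frame of tub2 between 0.038 and 0.0445 m and horizontal distance between cover1 and tub2 below 0.008 m and angle between cover1's own z axis and vertical below 0.06 rad) or (z of cover2 in the frame of tub2 between 0.038 and 0.0445 m and horizontal distance between cover2 and tub2 below 0.008 m and angle between cover2's own z axis and vertical below 0.06 rad) or (z of cover3 in the frame of tub2 between 0.038 and 0.0445 m and horizontal distance between cover3 and tub2 below 0.008 m and angle between cover3's own z axis and vertical below 0.06 rad)) and ((horizontal distance between tub3 and seat0 below 0.01 m and z of tub3 in the frame of seat0 between -0.004 and 0.004 m) or (horizontal distance between tub3 and seat1 below 0.01 m and z of tub3 in the frame of seat1 between -0.004 and 0.004 m) or (horizontal distance between tub3 and seat2 below 0.01 m and z of tub3 in the frame of seat2 between -0.004 and 0.004 m) or (horizontal distance between tub3 and seat3 below 0.01 m and z of tub3 in the frame of seat3 between -0.004 and 0.004 m)) and ((z of cover0 in the frame of tub3 between 0.038 and 0.0445 m and horizontal distance between cover0 and tub3 below 0.008 m and angle between cover0's own z axis and vertical below 0.06 rad) or (z of cover1 in the frame of tub3 between 0.038 and 0.0445 m and horizontal distance between cover1 and tub3 below 0.008 m and angle between cover1's own z axis and vertical below 0.06 rad) or (z of cover2 in the frame of tub3 between 0.038 and 0.0445 m and horizontal distance between cover2 and tub3 below 0.008 m and angle between cover2's own z axis and vertical below 0.06 rad) or (z of cover3 in the frame of tub3 between 0.038 and 0.0445 m and horizontal distance between cover3 and tub3 below 0.008 m and angle between cover3's own z axis and vertical below 0.06 rad))), for 0.2 s.
3. the loaded head is turned to the blue mark with the plunger home (value of joint plunger below 0.003 m and horizontal distance between pointer and mark_blue below 0.012 m), for 0.2 s.
At the end, for the whole second after the job is handed in: Plunger home (lift < 3 mm), pointer within 12 mm of the blue mark; each tub present upright (0.06 rad) on a post within 10 mm of its centre, with a cover seated on it (origin 38 to 44.5 mm above the tub's, within 8 mm of its axis, level within 0.06 rad); all at rest (all of step 3 and angle between each of tub0, tub1, tub2, tub3's own z axis and vertical below 0.06 rad and ((horizontal distance between tub0 and seat0 below 0.01 m and z of tub0 in the frame of seat0 between -0.004 and 0.004 m) or (horizontal distance between tub0 and seat1 below 0.01 m and z of tub0 in the frame of seat1 between -0.004 and 0.004 m) or (horizontal distance between tub0 and seat2 below 0.01 m and z of tub0 in the frame of seat2 between -0.004 and 0.004 m) or (horizontal distance between tub0 and seat3 below 0.01 m and z of tub0 in the frame of seat3 between -0.004 and 0.004 m)) and ((z of cover0 in the frame of tub0 between 0.038 and 0.0445 m and horizontal distance between cover0 and tub0 below 0.008 m and angle between cover0's own z axis and vertical below 0.06 rad) or (z of cover1 in the frame of tub0 between 0.038 and 0.0445 m and horizontal distance between cover1 and tub0 below 0.008 m and angle between cover1's own z axis and vertical below 0.06 rad) or (z of cover2 in the frame of tub0 between 0.038 and 0.0445 m and horizontal distance between cover2 and tub0 below 0.008 m and angle between cover2's own z axis and vertical below 0.06 rad) or (z of cover3 in the frame of tub0 between 0.038 and 0.0445 m and horizontal distance between cover3 and tub0 below 0.008 m and angle between cover3's own z axis and vertical below 0.06 rad)) and linear speed of each of tub0, tub1, tub2, tub3 below 0.02 m/s and ((horizontal distance between tub1 and seat0 below 0.01 m and z of tub1 in the frame of seat0 between -0.004 and 0.004 m) or (horizontal distance between tub1 and seat1 below 0.01 m and z of tub1 in the frame of seat1 between -0.004 and 0.004 m) or (horizontal distance between tub1 and seat2 below 0.01 m and z of tub1 in the frame of seat2 between -0.004 and 0.004 m) or (horizontal distance between tub1 and seat3 below 0.01 m and z of tub1 in the frame of seat3 between -0.004 and 0.004 m)) and ((z of cover0 in the frame of tub1 between 0.038 and 0.0445 m and horizontal distance between cover0 and tub1 below 0.008 m and angle between cover0's own z axis and vertical below 0.06 rad) or (z of cover1 in the frame of tub1 between 0.038 and 0.0445 m and horizontal distance between cover1 and tub1 below 0.008 m and angle between cover1's own z axis and vertical below 0.06 rad) or (z of cover2 in the frame of tub1 between 0.038 and 0.0445 m and horizontal distance between cover2 and tub1 below 0.008 m and angle between cover2's own z axis and vertical below 0.06 rad) or (z of cover3 in the frame of tub1 between 0.038 and 0.0445 m and horizontal distance between cover3 and tub1 below 0.008 m and angle between cover3's own z axis and vertical below 0.06 rad)) and ((horizontal distance between tub2 and seat0 below 0.01 m and z of tub2 in the frame of seat0 between -0.004 and 0.004 m) or (horizontal distance between tub2 and seat1 below 0.01 m and z of tub2 in the frame of seat1 between -0.004 and 0.004 m) or (horizontal distance between tub2 and seat2 below 0.01 m and z of tub2 in the frame of seat2 between -0.004 and 0.004 m) or (horizontal distance between tub2 and seat3 below 0.01 m and z of tub2 in the frame of seat3 between -0.004 and 0.004 m)) and ((z of cover0 in the frame of tub2 between 0.038 and 0.0445 m and horizontal distance between cover0 and tub2 below 0.008 m and angle between cover0's own z axis and vertical below 0.06 rad) or (z of cover1 in the frame of tub2 between 0.038 and 0.0445 m and horizontal distance between cover1 and tub2 below 0.008 m and angle between cover1's own z axis and vertical below 0.06 rad) or (z of cover2 in the frame of tub2 between 0.038 and 0.0445 m and horizontal distance between cover2 and tub2 below 0.008 m and angle between cover2's own z axis and vertical below 0.06 rad) or (z of cover3 in the frame of tub2 between 0.038 and 0.0445 m and horizontal distance between cover3 and tub2 below 0.008 m and angle between cover3's own z axis and vertical below 0.06 rad)) and ((horizontal distance between tub3 and seat0 below 0.01 m and z of tub3 in the frame of seat0 between -0.004 and 0.004 m) or (horizontal distance between tub3 and seat1 below 0.01 m and z of tub3 in the frame of seat1 between -0.004 and 0.004 m) or (horizontal distance between tub3 and seat2 below 0.01 m and z of tub3 in the frame of seat2 between -0.004 and 0.004 m) or (horizontal distance between tub3 and seat3 below 0.01 m and z of tub3 in the frame of seat3 between -0.004 and 0.004 m)) and ((z of cover0 in the frame of tub3 between 0.038 and 0.0445 m and horizontal distance between cover0 and tub3 below 0.008 m and angle between cover0's own z axis and vertical below 0.06 rad) or (z of cover1 in the frame of tub3 between 0.038 and 0.0445 m and horizontal distance between cover1 and tub3 below 0.008 m and angle between cover1's own z axis and vertical below 0.06 rad) or (z of cover2 in the frame of tub3 between 0.038 and 0.0445 m and horizontal distance between cover2 and tub3 below 0.008 m and angle between cover2's own z axis and vertical below 0.06 rad) or (z of cover3 in the frame of tub3 between 0.038 and 0.0445 m and horizontal distance between cover3 and tub3 below 0.008 m and angle between cover3's own z axis and vertical below 0.06 rad)) and velocity of joint head between -0.05 and 0.05 rad/s); the robot touches nothing.
It fails at once if the sugar bowl is moved more than 30 mm (distance of sugar_bowl from where it was at the start of the episode above 0.03 m).
It fails at once if the chopstick cup is moved more than 30 mm (distance of chopstick_cup from where it was at the start of the episode above 0.03 m).
It fails at once if the tea scoop is moved more than 30 mm (distance of tea_scoop from where it was at the start of the episode above 0.03 m).
Of tub0, tub1, tub2, tub3 only 3 to 4 are there at a start; the rules pass over those that are not, and their reading is None.
At some moment in a run one of cover0, cover1, cover2, cover3 may be knocked a few centimetres aside while the robot is not near it.
Once in a run the grip may slacken for a moment while it holds something.
It also fails if it takes over 210 s, if anything falls off the work surface, if the arm or the gripper's body presses on something with over 40 N, if the wrist force passes 120 N, or if a joint passes its speed limit or range.

## Working session

There is one attempt and no reset: what is moved stays moved. The work goes in short steps, Python scripts to look and compute and a tool call to move; the robot and the scene stay as the last step left them, time stands still between calls to the robot, and variables do not carry over. Pictures are saved under pics/ and viewed, at most 14 in all, crops included, and the job is handed in when it is done.

Besides the shell and the picture viewer there is one more tool, called after ">>>" by a JSON object that holds its "method" and its "body", one argument or row to a line. move_arm: Moves the arm, as the interface text tells. Its arguments: {"type":"object","properties":{"plan":{"type":"array"},"force":{"type":"number"}},"required":["plan"]}

```bash
ls; mkdir -p pics; cat > h.py <<'E'
import numpy as np, cv2
from plant import ctrl
from scipy.spatial.transform import Rotation as R
def snap(name,fn):
    s=ctrl.get_state(); im=ctrl.read_camera(name); cv2.imwrite('pics/'+fn,im[:,:,::-1]); 
    np.savez('pics/'+fn+'.npz',im=im,p=s['eef_pos'],q=s['tcp_rot']); return im,s
def cam(name,s=None):
    m=ctrl.camera_model(name); K=np.array(m['intrinsics']);d=np.array(m['distortion'])
    if name=='wrist':
        T=np.eye(4);T[:3,:3]=R.from_quat(s['tcp_rot']).as_matrix();T[:3,3]=s['eef_pos'];T=T@np.array(m['tool_from_camera'])
    else: T=np.array(m['cam_to_world'])
    return K,d,T
def px2w(c,uv,z):
    K,d,T=c; u=cv2.undistortPoints(np.array(uv,float).reshape(-1,1,2),K,d).reshape(-1,2)
    r=np.c_[u[:,0],-u[:,1],-np.ones(len(u))]@T[:3,:3].T; o=T[:3,3]
    t=(np.asarray(z)-o[2])/r[:,2]; return o+r*t[:,None]
def w2px(c,P):
    K,d,T=c; P=(np.atleast_2d(P)-T[:3,3])@T[:3,:3]; P=P*[1,-1,-1]
    return cv2.projectPoints(P,np.zeros(3),np.zeros(3),K,d)[0].reshape(-1,2)
E
python3 - <<'E'
from h import *
for n in ('scene','top'):
    im,s=snap(n,n+'0.png'); K,d,T=cam(n); print(n,K.round(1).tolist(),d,T.round(3).tolist())
print(s); m=ctrl.camera_model('wrist');print(m)
E
```

```text
pics
scene [[471.8, 0.0, 279.7], [0.0, 471.8, 208.2], [0.0, 0.0, 1.0]] [-0.09730004  0.          0.          0.          0.        ] [[-0.794, -0.472, 0.383, 1.09], [0.608, -0.606, 0.512, 0.74], [-0.01, 0.64, 0.769, 1.218], [0.0, 0.0, 0.0, 1.0]]
top [[424.8, 0.0, 279.6], [0.0, 424.8, 211.7], [0.0, 0.0, 1.0]] [-0.0447605  0.         0.         0.         0.       ] [[-0.022, 0.982, -0.186, 0.305], [-1.0, -0.024, -0.004, 0.006], [-0.008, 0.186, 0.983, 1.073], [0.0, 0.0, 0.0, 1.0]]
{'time': 0.05, 'qpos': array([-1.33698439e+00,  2.87175587e-01,  1.57815293e+00,  8.37217054e-06,
        1.27858769e+00, -1.49987248e-01]), 'dq': array([ 0.00118651, -0.00048078, -0.00195338, -0.00159227,  0.00017141,
        0.00078035]), 'joint_efforts': array([ 3.72456934e-04, -4.07556260e+01, -2.93924671e+01, -1.30276835e-04,
        3.64081912e-03,  8.55821696e-06]), 'eef_pos': array([ 0.25263757, -0.6252449 ,  0.22995358]), 'tcp_rot': array([ 9.81643277e-01,  1.90722646e-01, -4.46749377e-05, -1.16092716e-03]), 'contact_force': array([-0.7758464 ,  0.5052144 ,  0.93861269]), 'wrist_torque': array([ 0.03273298, -0.03226845, -0.03631531]), 'finger_force': 0.0, 'opening': 0.9962226505927739}
{'intrinsics': array([[374.40705079,   0.        , 284.55656477],
       [  0.        , 374.40705079, 217.74961556],
       [  0.        ,   0.        ,   1.        ]]), 'distortion': array([-0.03047455,  0.        ,  0.        ,  0.        ,  0.        ]), 'tool_from_camera': array([[ 4.50595390e-04,  9.50390812e-01,  3.11058036e-01,
         7.96269708e-02],
       [ 9.99999339e-01, -9.93102566e-05, -1.14516101e-03,
         2.87395084e-04],
       [-1.05745925e-03,  3.11058347e-01, -9.50390229e-01,
        -1.42195043e-01],
       [ 0.00000000e+00,  0.00000000e+00,  0.00000000e+00,
         1.00000000e+00]])}
```

View pics/top0.png

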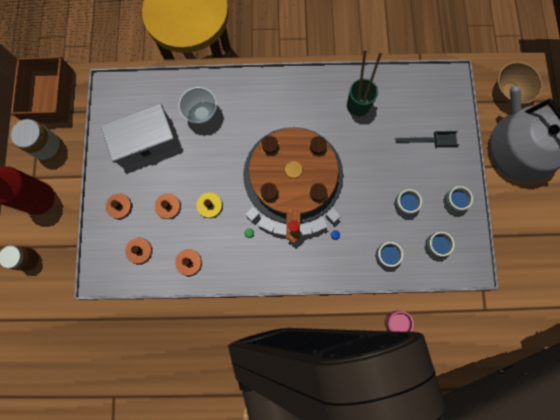

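View pics/scene0.png

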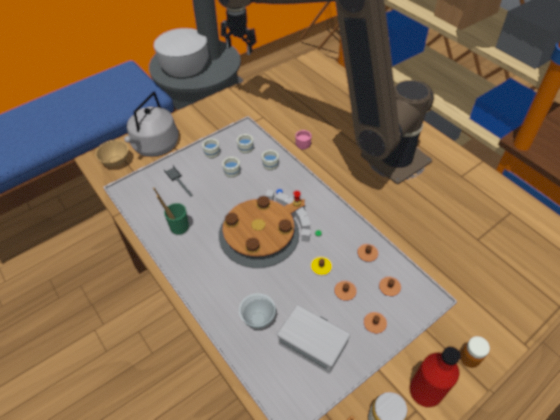

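```bash
cat > a.py <<'E'
from h import *
c=cam('top'); im=np.load('pics/top0.png.npz')['im']
hsv=cv2.cvtColor(im,cv2.COLOR_RGB2HSV)
def blobs(mask,amin):
    n,l,st,ce=cv2.connectedComponentsWithStats(mask.astype(np.uint8)); return [(ce[i].round(1),st[i][4]) for i in range(1,n) if st[i][4]>=amin]
H,S,V=[hsv[...,i].astype(int) for i in range(3)]
reg=np.zeros(H.shape,bool); reg[70:290,90:490]=1
for nm,m,z,a in [('cover',(H>4)&(H<16)&(S>120)&(V>120)&reg&(np.arange(560)[None]<235),.016,100),
 ('green',(H>45)&(H<80)&(S>150)&reg&(np.arange(420)[:,None]>200),.013,10),('blue',(H>105)&(H<130)&(S>150)&(V>100)&reg&(np.arange(560)[None]<360),.013,10),
 ('tubin',(H>95)&(H<125)&(S>110)&reg&(np.arange(560)[None]>360),.02,60),
 ('hub',(H>16)&(H<24)&(S>120)&(V>130)&reg&(np.arange(560)[None]>260)&(np.arange(560)[None]<330),.055,60),
 ('red',((H<4)|(H>175))&(S>180)&(V>100)&reg&(np.arange(560)[None]>260),.098,20)]:
    for ce,ar in blobs(m,a): print(nm,ce,ar,px2w(c,[ce],z)[0].round(4))
E
python3 a.py
```

```text
cover [118.1 205.6] 360 [0.5308 0.4239 0.016 ]
cover [167.3 205.7] 387 [0.5274 0.2965 0.016 ]
cover [138.3 250.2] 402 [0.4151 0.367  0.016 ]
cover [188.1 261.9] 422 [0.3833 0.2407 0.016 ]
green [249.6 233.6] 25 [0.4512 0.087  0.013 ]
blue [335.1 234.6] 52 [ 0.4436 -0.128   0.013 ]
tubin [459.1 198.4] 198 [ 0.5278 -0.4483  0.02  ]
tubin [408.6 201.3] 218 [ 0.5232 -0.3179  0.02  ]
tubin [440.5 244. ] 231 [ 0.4125 -0.3896  0.02  ]
tubin [389.7 254.2] 260 [ 0.3904 -0.2604  0.02  ]
hub [293.2 169. ] 219 [ 0.6048 -0.0262  0.055 ]
red [293.4 225.7] 85 [ 0.4556 -0.0214  0.098 ]
```

```bash
cat > b.py <<'E'
from h import *
ct=cam('top');cs=cam('scene'); it=np.load('pics/top0.png.npz')['im'];is_=np.load('pics/scene0.png.npz')['im']
def blob(im,f,x0,x1,y0,y1):
    h=cv2.cvtColor(im,cv2.COLOR_RGB2HSV).astype(int);m=f(h[...,0],h[...,1],h[...,2]);k=np.zeros(m.shape,bool);k[y0:y1,x0:x1]=1
    v,u=np.nonzero(m&k);return (u.mean(),v.mean()),len(u),(u.min(),u.max(),v.min(),v.max())
red=lambda H,S,V:((H<4)|(H>175))&(S>150)&(V>80)
gr=lambda H,S,V:(H>45)&(H<80)&(S>130)
bl=lambda H,S,V:(H>105)&(H<130)&(S>130)&(V>80)
hub=lambda H,S,V:(H>16)&(H<26)&(S>120)&(V>110)
for n,f,a,b in [('red',red,(260,330,200,245),(285,310,185,205)),('green',gr,(240,260,220,245),(305,330,225,245)),('blue',bl,(325,345,225,245),(270,288,183,198)),('hub',hub,(275,312,155,185),(245,272,213,235))]:
    pt=blob(it,f,*a);ps=blob(is_,f,*b);print(n,pt,ps)
    r=[]
    for c,p in((ct,pt[0]),(cs,ps[0])):
        A=px2w(c,[p],0)[0];B=px2w(c,[p],.1)[0];r.append((B,(B-A)/np.linalg.norm(B-A)))
    M=sum(np.eye(3)-np.outer(d,d) for _,d in r);q=sum((np.eye(3)-np.outer(d,d))@o for o,d in r)
    X=np.linalg.solve(M,q);print('   tri',X.round(4),'gap',[np.linalg.norm((np.eye(3)-np.outer(d,d))@(X-o)).round(4) for o,d in r])
E
python3 b.py
```

```text
red ((np.float64(293.37931034482756), np.float64(225.86206896551724)), 87, (np.int64(289), np.int64(298), np.int64(221), np.int64(231))) ((np.float64(296.56410256410254), np.float64(194.69230769230768)), 39, (np.int64(294), np.int64(299), np.int64(191), np.int64(199)))
   tri [ 0.4548 -0.0205  0.0952] gap [np.float64(0.0012), np.float64(0.0012)]
green ((np.float64(249.0), np.float64(233.0)), 45, (np.int64(246), np.int64(252), np.int64(230), np.int64(236))) ((np.float64(318.0), np.float64(232.66666666666666)), 18, (np.int64(316), np.int64(320), np.int64(231), np.int64(234)))
   tri [0.4529 0.0894 0.0085] gap [np.float64(0.0008), np.float64(0.0008)]
blue ((np.float64(335.0), np.float64(234.44827586206895)), 58, (np.int64(331), np.int64(339), np.int64(231), np.int64(238))) ((np.float64(278.8333333333333), np.float64(190.33333333333334)), 6, (np.int64(277), np.int64(281), np.int64(190), np.int64(191)))
   tri [ 0.4438 -0.1275  0.0141] gap [np.float64(0.0001), np.float64(0.0001)]
hub ((np.float64(293.1830357142857), np.float64(169.21875)), 224, (np.int64(285), np.int64(301), np.int64(161), np.int64(177))) ((np.float64(257.86), np.float64(224.32)), 150, (np.int64(251), np.int64(265), np.int64(219), np.int64(230)))
   tri [ 0.604  -0.0257  0.0546] gap [np.float64(0.0006), np.float64(0.0006)]
```

>>> {"method": "move_arm", "body": {
  "plan": [
    {"z": -0.05},
    {"z": -0.08, "x": 0.02},
    {"z": -0.08, "x": 0.0, "y": -0.05},
    {"z": -0.08, "x": 0.0, "y": -0.1},
    {"z": -0.08, "y": -0.15}
  ]
}}

```text
validation failed for argument at $.pl...
```

```bash
cat > pl.py <<'E'
import sys,json
from h import *
def rows(wps,f=0.0,step=.045,start=None):
    """wps: list of (x,y,z,phi[,closure[,step]]); prints calls of <=5 rows"""
    s=ctrl.get_state(); m=R.from_quat(s['tcp_rot']).as_matrix()
    p=np.array(s['eef_pos']); ph=np.arctan2(m[1,0],m[0,0])
    if start is not None: p=np.array(start[:3]);ph=start[3]
    P=[];cl=f
    q,a=p.copy(),ph
    for w in wps:
        t=np.array(w[:3],float);b=w[3]; cl=w[4] if len(w)>4 else cl; st=w[5] if len(w)>5 else step
        n=max(1,int(np.ceil(np.linalg.norm(t-q)/st-1e-6)),int(np.ceil(abs(b-a)/.145)))
        for i in range(1,n+1): P.append((q+(t-q)*i/n,a+(b-a)*i/n,cl))
        q,a=t,b
    for k in range(0,len(P),5):
        out=[];c0,s0=np.cos(ph),np.sin(ph); X=np.array([[c0,s0,0],[s0,-c0,0],[0,0,-1]]) 
        for t,b,cl in P[k:k+5]:
            d=(X@(t-p)).round(3); y=round(-(b-ph),2); out.append(dict(x=float(d[0]),y=float(d[1]),z=float(d[2]),yaw=y,fingers=cl))
        print(json.dumps(out)); p=p+X.T@d; ph=ph-y
    print('end',p.round(4),round(ph,3),'n',len(P))
E
python3 - <<'E'
from pl import *
rows([(.455,-.021,.25,0)])
E
```

```text
[{"x": 0.028, "y": -0.032, "z": -0.001, "yaw": 0.03, "fingers": 0.0}, {"x": 0.055, "y": -0.065, "z": -0.003, "yaw": 0.05, "fingers": 0.0}, {"x": 0.083, "y": -0.097, "z": -0.004, "yaw": 0.08, "fingers": 0.0}, {"x": 0.11, "y": -0.129, "z": -0.005, "yaw": 0.1, "fingers": 0.0}, {"x": 0.138, "y": -0.162, "z": -0.007, "yaw": 0.13, "fingers": 0.0}]
[{"x": 0.023, "y": -0.035, "z": -0.001, "yaw": 0.02, "fingers": 0.0}, {"x": 0.046, "y": -0.071, "z": -0.002, "yaw": 0.05, "fingers": 0.0}, {"x": 0.07, "y": -0.106, "z": -0.004, "yaw": 0.07, "fingers": 0.0}, {"x": 0.093, "y": -0.142, "z": -0.005, "yaw": 0.1, "fingers": 0.0}, {"x": 0.116, "y": -0.178, "z": -0.006, "yaw": 0.13, "fingers": 0.0}]
[{"x": 0.018, "y": -0.038, "z": -0.002, "yaw": 0.02, "fingers": 0.0}, {"x": 0.037, "y": -0.076, "z": -0.003, "yaw": 0.05, "fingers": 0.0}, {"x": 0.055, "y": -0.115, "z": -0.004, "yaw": 0.07, "fingers": 0.0}, {"x": 0.073, "y": -0.153, "z": -0.006, "yaw": 0.1, "fingers": 0.0}, {"x": 0.092, "y": -0.191, "z": -0.007, "yaw": 0.12, "fingers": 0.0}]
end [ 0.4553 -0.0211  0.2501] 0.004 n 15
```

>>> {"method": "move_arm", "body": {
  "plan": [
    {"x": 0.028, "y": -0.032, "z": -0.001, "yaw": 0.03, "fingers": 0.0},
    {"x": 0.055, "y": -0.065, "z": -0.003, "yaw": 0.05, "fingers": 0.0},
    {"x": 0.083, "y": -0.097, "z": -0.004, "yaw": 0.08, "fingers": 0.0},
    {"x": 0.11, "y": -0.129, "z": -0.005, "yaw": 0.1, "fingers": 0.0},
    {"x": 0.138, "y": -0.162, "z": -0.007, "yaw": 0.13, "fingers": 0.0}
  ]
}}

```text
time: 0.6
eef_pos: [0.3201, -0.4221, 0.2376]
tcp_rot: [0.992, 0.126, -0.0, -0.001]
contact_force: [0.6, -0.1, 0.1]
opening: 1.0
finger_force: 0.0
```

>>> {"method": "move_arm", "body": {
  "plan": [
    {"x": 0.116, "y": -0.178, "z": -0.006, "yaw": 0.13, "fingers": 0.0},
    {"x": 0.116, "y": -0.178, "z": -0.006, "yaw": 0.13, "fingers": 0.0},
    {"x": 0.116, "y": -0.178, "z": -0.006, "yaw": 0.13, "fingers": 0.0},
    {"x": 0.116, "y": -0.178, "z": -0.006, "yaw": 0.13, "fingers": 0.0},
    {"x": 0.116, "y": -0.178, "z": -0.006, "yaw": 0.13, "fingers": 0.0}
  ]
}}

```text
time: 1.1
eef_pos: [0.3882, -0.2187, 0.244]
tcp_rot: [0.998, 0.064, 0.0, -0.001]
contact_force: [-0.1, -0.9, 0.5]
opening: 0.996
finger_force: 0.0
```

>>> {"method": "move_arm", "body": {
  "plan": [
    {"x": 0.092, "y": -0.191, "z": -0.007, "yaw": 0.12, "fingers": 0.0},
    {"x": 0.092, "y": -0.191, "z": -0.007, "yaw": 0.12, "fingers": 0.0},
    {"x": 0.092, "y": -0.191, "z": -0.007, "yaw": 0.12, "fingers": 0.0},
    {"x": 0.092, "y": -0.191, "z": -0.007, "yaw": 0.12, "fingers": 0.0},
    {"x": 0.092, "y": -0.191, "z": -0.007, "yaw": 0.12, "fingers": 0.0}
  ]
}}

```text
time: 1.6
eef_pos: [0.456, -0.0185, 0.2513]
tcp_rot: [1.0, 0.004, 0.0, -0.0]
contact_force: [-0.9, -1.6, 0.3]
opening: 0.997
finger_force: 0.0
```

```bash
python3 - <<'E'
from h import *
s=ctrl.get_state();print(s['time'],s['eef_pos'],s['tcp_rot'])
for n in('wrist','scene','top'): snap(n,n+'1.png')
E
```

```text
1.6 [ 0.45600559 -0.01848335  0.25128908] [ 9.99991725e-01  4.04363832e-03  1.23926156e-04 -4.27489395e-04]
```

View pics/wrist1.png

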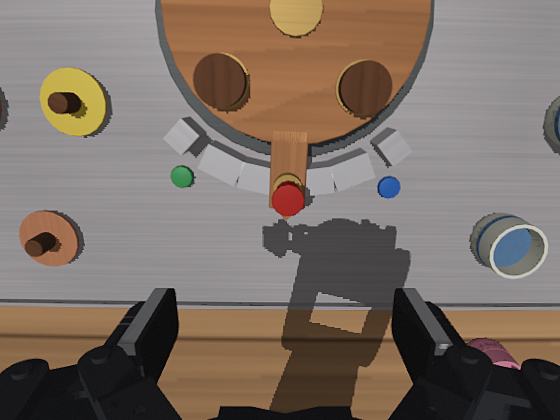

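```bash
cat > w.py <<'E'
from h import *
from b import blob,red,gr,bl,hub
def tri(obs):
    r=[]
    for c,p in obs:
        A=px2w(c,[p],0)[0];B=px2w(c,[p],.1)[0];r.append((B,(B-A)/np.linalg.norm(B-A)))
    M=sum(np.eye(3)-np.outer(d,d) for _,d in r);q=sum((np.eye(3)-np.outer(d,d))@o for o,d in r)
    return np.linalg.solve(M,q)
E
sed -i 's/^for n,f,a,b in/if __name__=="__main__":\n  for n,f,a,b in/; ' b.py; python3 - <<'E'
import re
t=open('b.py').read();i=t.index('  for n,f');h,b=t[:i],t[i:]
l=b.split('\n');b='\n'.join([l[0]]+['  '+x for x in l[1:]]);open('b.py','w').write(h+b)
E
python3 - <<'E'
from w import *
z=np.load('pics/wrist1.png.npz');im=z['im'];c=cam('wrist',dict(tcp_rot=z['q'],eef_pos=z['p']))
for n,f,bx,hz in [('red',red,(260,320,170,225),.108),('green',gr,(165,200,160,195),.013),('blue',bl,(370,405,170,205),.013)]:
    p,k,ext=blob(im,f,*bx);print(n,p,k,ext,px2w(c,[p],hz)[0].round(4))
E
```

```text
red (np.float64(287.59926918392205), np.float64(199.25334957369063)) 821 (np.int64(272), np.int64(304), np.int64(181), np.int64(215)) [ 0.4579 -0.0214  0.108 ]
green (np.float64(181.82191780821918), np.float64(177.61986301369862)) 292 (np.int64(171), np.int64(192), np.int64(166), np.int64(186)) [0.4543 0.0874 0.013 ]
blue (np.float64(388.41961852861033), np.float64(186.93460490463215)) 367 (np.int64(378), np.int64(399), np.int64(177), np.int64(197)) [ 0.4462 -0.1275  0.013 ]
```

>>> {"method": "move_arm", "body": {
  "plan": [
    {"x": 0, "y": 0.0, "z": 0.05, "yaw": 0, "fingers": 0.0},
    {"x": 0, "y": 0.0, "z": 0.1, "yaw": 0, "fingers": 0.0},
    {"x": 0, "y": 0.0, "z": 0.1, "yaw": 0, "fingers": 0.0},
    {"x": 0, "y": 0.0, "z": 0.1, "yaw": 0, "fingers": 0.0}
  ]
}}

```text
time: 2.15
eef_pos: [0.4549, -0.0228, 0.1512]
tcp_rot: [1.0, 0.001, -0.001, -0.0]
contact_force: [0.0, -0.3, 0.8]
opening: 0.997
finger_force: 0.0
```

```bash
python3 - <<'E'
from w import *
im,s=snap('wrist','wrist2.png');print(s['eef_pos'])
c2=cam('wrist',s);p,k,ext=blob(im,red,200,360,60,300);print(p,k,ext)
z=np.load('pics/wrist1.png.npz');c1=cam('wrist',dict(tcp_rot=z['q'],eef_pos=z['p']))
print(tri([(c1,(287.6,199.25)),(c2,p)]))
for hz in(.09,.1,.108): print(hz,px2w(c2,[p],hz)[0].round(4),'dia',np.linalg.norm(np.diff(px2w(c2,[(ext[0],p[1]),(ext[1]+1,p[1])],hz),axis=0)))
E
```

```text
[ 0.45490113 -0.02279679  0.15123347]
(np.float64(281.69415619879845), np.float64(243.53795740032768)) 1831 (np.int64(258), np.int64(305), np.int64(215), np.int64(268))
[ 0.45449925 -0.0216371   0.09571791]
0.09 [ 0.4522 -0.0217  0.09  ] dia 0.02807903382564351
0.1 [ 0.4562 -0.0218  0.1   ] dia 0.026697566502433486
0.108 [ 0.4595 -0.0218  0.108 ] dia 0.025592392643865473
```

View pics/wrist2.png

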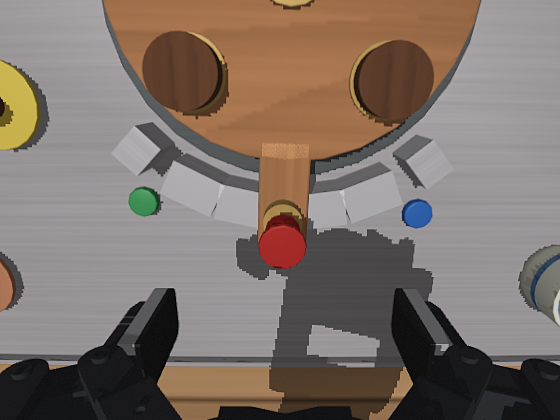

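>>> {"method": "move_arm", "body": {
  "plan": [
    {"x": 0, "y": 0.0, "z": 0.045, "yaw": 0, "fingers": 0.0},
    {"x": 0, "y": 0.0, "z": 0.084, "yaw": 0, "fingers": 0.0},
    {"x": 0, "y": 0.0, "z": 0.084, "yaw": 0, "fingers": 0.3},
    {"x": 0, "y": 0.0, "z": 0.084, "yaw": 0, "fingers": 0.6},
    {"x": 0, "y": 0.0, "z": 0.084, "yaw": 0, "fingers": 0.8}
  ],
  "force": 40
}}

```text
time: 2.7
eef_pos: [0.4583, -0.0226, 0.071]
tcp_rot: [1.0, 0.002, 0.003, 0.001]
contact_force: [-0.3, -0.2, -0.3]
opening: 0.515
finger_force: 0.0
```

>>> {"method": "move_arm", "body": {
  "plan": [
    {"x": 0, "y": 0.0, "z": 0, "yaw": 0, "fingers": 1},
    {"x": 0, "y": 0.0, "z": 0, "yaw": 0, "fingers": 1},
    {"x": 0, "y": 0.0, "z": 0, "yaw": 0, "fingers": 1},
    {"x": 0, "y": 0.0, "z": 0, "yaw": 0, "fingers": 1},
    {"x": 0, "y": 0.0, "z": 0, "yaw": 0, "fingers": 1}
  ],
  "force": 40
}}

```text
time: 3.2
eef_pos: [0.4577, -0.0222, 0.0704]
tcp_rot: [1.0, 0.002, 0.003, 0.001]
contact_force: [-1.8, -0.1, 6.5]
opening: 0.29
finger_force: 38.8
```

>>> {"method": "move_arm", "body": {
  "plan": [
    {"x": 0, "y": 0.0, "z": -0.005, "yaw": 0, "fingers": 1},
    {"x": 0, "y": 0.0, "z": -0.01, "yaw": 0, "fingers": 1},
    {"x": 0, "y": 0.0, "z": -0.015, "yaw": 0, "fingers": 1},
    {"x": 0, "y": 0.0, "z": -0.015, "yaw": 0, "fingers": 1},
    {"x": 0, "y": 0.0, "z": -0.015, "yaw": 0, "fingers": 1}
  ],
  "force": 40
}}

```text
time: 3.7
eef_pos: [0.4574, -0.022, 0.0833]
tcp_rot: [1.0, 0.002, 0.003, 0.001]
contact_force: [6.7, -0.4, -5.6]
opening: 0.288
finger_force: 39.5
```

```bash
python3 - <<'E'
from w import *
s=ctrl.get_state();print(s['eef_pos'],s['tcp_rot'],s['contact_force'],s['opening'],s['finger_force'])
from pl import rows
C=np.array([.605,-.026]);p=s['eef_pos'];r=np.hypot(*(p[:2]-C));a0=np.arctan2(*(p[:2]-C)[::-1])
print(r,a0)
g=np.arctan2(.0874+.026,.4540-.605)%(2*np.pi); a0%=2*np.pi; print('turn',g-a0, 'alt',-.611)
d=-.611
rows([(*(C+r*np.array([np.cos(a0+d*i/10),np.sin(a0+d*i/10)])),p[2],d*i/10,1.0) for i in range(1,11)],start=(*p,0.0))
E
```

```text
[ 0.4573547  -0.0220379   0.08330963] [9.99993245e-01 1.77232820e-03 3.15938237e-03 6.21569508e-04] [ 6.74048545 -0.3591109  -5.59082022] 0.28768030007084994 39.47438299655914
0.1476984536892403 3.114763806247312
turn -0.6173077199545509 alt -0.611
[{"x": 0.001, "y": -0.009, "z": 0.0, "yaw": 0.06, "fingers": 1.0}, {"x": 0.002, "y": -0.018, "z": 0.0, "yaw": 0.12, "fingers": 1.0}, {"x": 0.003, "y": -0.027, "z": 0.0, "yaw": 0.18, "fingers": 1.0}, {"x": 0.005, "y": -0.036, "z": 0.0, "yaw": 0.24, "fingers": 1.0}, {"x": 0.008, "y": -0.044, "z": 0.0, "yaw": 0.31, "fingers": 1.0}]
[{"x": 0.0, "y": -0.009, "z": 0.0, "yaw": 0.06, "fingers": 1.0}, {"x": 0.001, "y": -0.018, "z": 0.0, "yaw": 0.12, "fingers": 1.0}, {"x": 0.003, "y": -0.027, "z": 0.0, "yaw": 0.18, "fingers": 1.0}, {"x": 0.005, "y": -0.036, "z": 0.0, "yaw": 0.24, "fingers": 1.0}, {"x": 0.008, "y": -0.044, "z": 0.0, "yaw": 0.3, "fingers": 1.0}]
end [0.4864 0.0614 0.0833] -0.61 n 10
```

>>> {"method": "move_arm", "body": {
  "plan": [
    {"x": 0.001, "y": -0.009, "z": -0.002, "yaw": 0.06, "fingers": 1.0},
    {"x": 0.002, "y": -0.018, "z": -0.002, "yaw": 0.12, "fingers": 1.0},
    {"x": 0.003, "y": -0.027, "z": -0.002, "yaw": 0.18, "fingers": 1.0},
    {"x": 0.005, "y": -0.036, "z": -0.002, "yaw": 0.24, "fingers": 1.0},
    {"x": 0.008, "y": -0.044, "z": -0.002, "yaw": 0.31, "fingers": 1.0}
  ]
}}

```text
time: 4.2
eef_pos: [0.4655, 0.0219, 0.0853]
tcp_rot: [0.988, -0.154, 0.004, 0.001]
contact_force: [6.6, -2.4, -5.8]
opening: 0.291
finger_force: 39.6
```

>>> {"method": "move_arm", "body": {
  "plan": [
    {"x": 0.0, "y": -0.009, "z": 0.0, "yaw": 0.06, "fingers": 1.0},
    {"x": 0.001, "y": -0.018, "z": 0.0, "yaw": 0.12, "fingers": 1.0},
    {"x": 0.003, "y": -0.027, "z": 0.0, "yaw": 0.18, "fingers": 1.0},
    {"x": 0.005, "y": -0.036, "z": 0.0, "yaw": 0.24, "fingers": 1.0},
    {"x": 0.008, "y": -0.044, "z": 0.0, "yaw": 0.3, "fingers": 1.0}
  ]
}}

```text
time: 4.7
eef_pos: [0.4861, 0.061, 0.085]
tcp_rot: [0.954, -0.299, 0.003, 0.001]
contact_force: [6.0, -4.0, -6.1]
opening: 0.298
finger_force: 31.6
```

>>> {"method": "move_arm", "body": {
  "plan": [
    {"x": 0, "y": 0, "z": 0.0, "yaw": 0, "fingers": 1.0},
    {"x": 0, "y": 0, "z": 0.0, "yaw": 0, "fingers": 1.0}
  ]
}}

```text
time: 4.9
eef_pos: [0.486, 0.061, 0.0849]
tcp_rot: [0.955, -0.298, 0.003, 0.001]
contact_force: [6.3, -4.0, -5.3]
opening: 0.29
finger_force: 39.5
```

```bash
python3 - <<'E'
from w import *
im,s=snap('top','top3.png')
print(s['eef_pos'],s['contact_force'],s['opening'],s['finger_force'], 'target',np.array([.605,-.026])+.1477*np.array([np.cos(3.1148-.614),np.sin(3.1148-.614)]))
snap('wrist','wrist3.png')
E
```

```text
[0.48598205 0.0609764  0.08490907] [ 6.30063662 -3.99118545 -5.30086626] 0.2901490962230892 39.47781801223755 target [0.48660041 0.06229964]
```

View pics/wrist3.png

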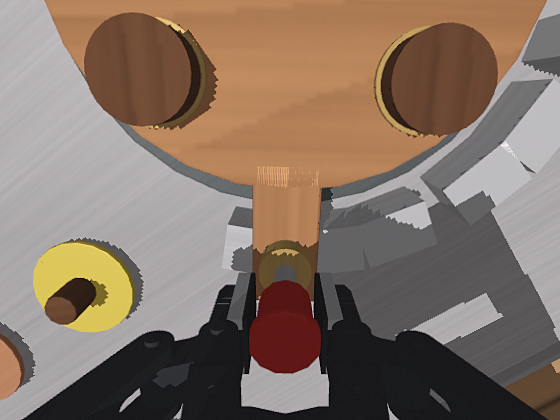

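>>> {"method": "move_arm", "body": {
  "plan": [
    {"x": 0, "y": 0, "z": 0.005, "yaw": 0, "fingers": 1.0},
    {"x": 0, "y": 0, "z": 0.01, "yaw": 0, "fingers": 1.0},
    {"x": 0, "y": 0, "z": 0.013, "yaw": 0, "fingers": 1.0},
    {"x": 0, "y": 0, "z": 0.013, "yaw": 0, "fingers": 1.0}
  ],
  "force": 20
}}

```text
time: 5.4
eef_pos: [0.4864, 0.0614, 0.072]
tcp_rot: [0.954, -0.299, 0.003, -0.001]
contact_force: [7.6, -0.8, -6.3]
opening: 0.289
finger_force: 39.5
```

>>> {"method": "move_arm", "body": {
  "plan": [
    {"x": 0, "y": 0, "z": 0, "yaw": 0, "fingers": 0.6},
    {"x": 0, "y": 0, "z": 0, "yaw": 0, "fingers": 0.4},
    {"x": 0, "y": 0, "z": 0, "yaw": 0, "fingers": 0.0},
    {"x": 0, "y": 0, "z": 0, "yaw": 0, "fingers": 0},
    {"x": 0, "y": 0, "z": 0, "yaw": 0, "fingers": 0}
  ]
}}

```text
time: 5.9
eef_pos: [0.4839, 0.062, 0.0714]
tcp_rot: [0.954, -0.298, -0.0, 0.0]
contact_force: [-0.2, 0.5, 0.9]
opening: 0.996
finger_force: 0.0
```

>>> {"method": "move_arm", "body": {
  "plan": [
    {"x": 0, "y": 0, "z": -0.045, "yaw": 0, "fingers": 0.0},
    {"x": 0, "y": 0, "z": -0.09, "yaw": 0, "fingers": 0.0},
    {"x": 0, "y": 0, "z": -0.135, "yaw": 0, "fingers": 0.0},
    {"x": 0, "y": 0, "z": -0.18, "yaw": 0, "fingers": 0},
    {"x": 0, "y": 0, "z": -0.18, "yaw": 0, "fingers": 0}
  ]
}}

```text
time: 6.4
eef_pos: [0.4878, 0.0617, 0.2597]
tcp_rot: [0.954, -0.298, 0.007, -0.002]
contact_force: [1.1, 0.7, 0.5]
opening: 1.004
finger_force: 0.0
```

```bash
python3 - <<'E'
from w import *
im,s=snap('wrist','wrist4.png');print(s['eef_pos'],s['tcp_rot'])
c=cam('wrist',s);p,k,ext=blob(im,red,150,450,60,350);print(p,k,ext)
for hz in(.098,.108): print(px2w(c,[p],hz)[0].round(4),'dia',np.linalg.norm(np.diff(px2w(c,[(ext[0],p[1]),(ext[1]+1,p[1])],hz),axis=0)))
try:
  p,k,ext=blob(im,gr,0,560,0,330);print('green',p,k,px2w(c,[p],.013))
except Exception as e:print(e)
E
```

```text
[0.48781983 0.0617285  0.25972059] [ 0.95442683 -0.29835179  0.00727272 -0.00165401]
(np.float64(286.91696113074204), np.float64(199.18727915194347)) 566 (np.int64(272), np.int64(302), np.int64(187), np.int64(211))
[0.4865 0.0611 0.098 ] dia 0.02605001967288915
[0.4886 0.0596 0.108 ] dia 0.02519572432560984
green (np.float64(278.97297297297297), np.float64(221.97297297297297)) 111 [[0.45217808 0.09547781 0.013     ]]
```

View pics/wrist4.png

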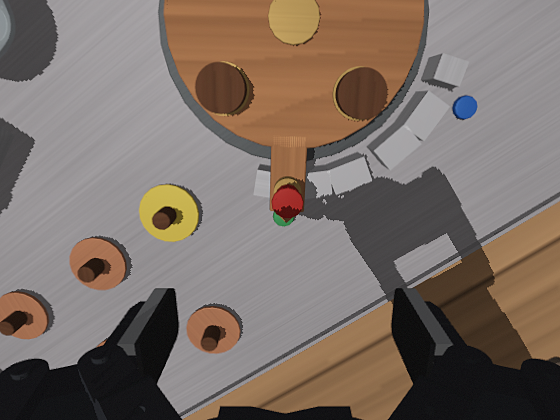

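```bash
python3 - <<'E'
from w import *
for fn in('wrist1','wrist2','wrist4'):
    z=np.load(f'pics/{fn}.png.npz');im=z['im'];c=cam('wrist',dict(tcp_rot=z['q'],eef_pos=z['p']))
    h=cv2.cvtColor(im,cv2.COLOR_RGB2HSV).astype(int)
    m=((h[...,2]<125)&(h[...,2]>55)&(h[...,1]>95)&(h[...,0]<14)).astype(np.uint8); m[250:]=0
    m=cv2.morphologyEx(m,cv2.MORPH_OPEN,np.ones((9,9)))
    n,l,st,ce=cv2.connectedComponentsWithStats(m)
    for i in range(1,n):
        if st[i][4]>1200:
            cs=max(cv2.findContours((l==i).astype(np.uint8),0,1)[0],key=len);e=cv2.fitEllipse(cs)
            w=px2w(c,[e[0]],.073)[0];print(fn,np.round(e[0],1),np.round(e[1],1),w.round(4))
c=cam('top');im=np.load('pics/top3.png.npz')['im']
p,k,ext=blob(im,hub,275,312,155,185);print('hub top',px2w(c,[p],.055))
E
```

```text
wrist1 [218.5  80.2] [50.  53.9] [0.5478 0.0353 0.073 ]
wrist1 [366.2  87.2] [50.4 53.8] [ 0.5435 -0.0844  0.073 ]
wrist2 [179.7  70.7] [73.2 80.9] [0.5481 0.0348 0.073 ]
wrist2 [395.8  79.8] [73.  81.1] [ 0.5436 -0.0849  0.073 ]
wrist4 [219.7  87.5] [48.2 51.1] [0.5926 0.0564 0.073 ]
wrist4 [362.4  93.1] [48.8 51.6] [ 0.5209 -0.0395  0.073 ]
hub top [[ 0.60440489 -0.026125    0.055     ]]
```

```bash
python3 - <<'E'
from pl import *
rows([(.45,-.355,.27,0,0.0)],step=.048)
E
```

```text
[{"x": 0.023, "y": 0.04, "z": -0.002, "yaw": -0.07, "fingers": 0.0}, {"x": 0.046, "y": 0.081, "z": -0.003, "yaw": -0.13, "fingers": 0.0}, {"x": 0.069, "y": 0.121, "z": -0.005, "yaw": -0.2, "fingers": 0.0}, {"x": 0.092, "y": 0.161, "z": -0.006, "yaw": -0.27, "fingers": 0.0}, {"x": 0.115, "y": 0.202, "z": -0.008, "yaw": -0.34, "fingers": 0.0}]
[{"x": 0.009, "y": 0.046, "z": -0.001, "yaw": -0.06, "fingers": 0.0}, {"x": 0.017, "y": 0.091, "z": -0.003, "yaw": -0.13, "fingers": 0.0}, {"x": 0.025, "y": 0.137, "z": -0.005, "yaw": -0.2, "fingers": 0.0}, {"x": 0.034, "y": 0.183, "z": -0.006, "yaw": -0.27, "fingers": 0.0}]
end [ 0.4503 -0.3552  0.2698] 0.004 n 9
```

>>> {"method": "move_arm", "body": {
  "plan": [
    {"x": 0.023, "y": 0.04, "z": -0.002, "yaw": -0.07, "fingers": 0.0},
    {"x": 0.046, "y": 0.081, "z": -0.003, "yaw": -0.13, "fingers": 0.0},
    {"x": 0.069, "y": 0.121, "z": -0.005, "yaw": -0.2, "fingers": 0.0},
    {"x": 0.092, "y": 0.161, "z": -0.006, "yaw": -0.27, "fingers": 0.0},
    {"x": 0.115, "y": 0.202, "z": -0.008, "yaw": -0.34, "fingers": 0.0}
  ]
}}

```text
time: 6.95
eef_pos: [0.4622, -0.1707, 0.2572]
tcp_rot: [0.991, -0.131, -0.002, -0.001]
contact_force: [0.8, -0.7, 0.1]
opening: 1.0
finger_force: 0.0
```

>>> {"method": "move_arm", "body": {
  "plan": [
    {"x": 0.009, "y": 0.046, "z": -0.001, "yaw": -0.06, "fingers": 0.0},
    {"x": 0.017, "y": 0.091, "z": -0.003, "yaw": -0.13, "fingers": 0.0},
    {"x": 0.025, "y": 0.137, "z": -0.005, "yaw": -0.2, "fingers": 0.0},
    {"x": 0.034, "y": 0.183, "z": -0.006, "yaw": -0.27, "fingers": 0.0},
    {"x": 0.034, "y": 0.183, "z": -0.006, "yaw": -0.27, "fingers": 0.0}
  ]
}}

```text
time: 7.45
eef_pos: [0.4464, -0.3593, 0.2628]
tcp_rot: [1.0, -0.0, -0.001, -0.001]
contact_force: [1.2, 0.5, -0.3]
opening: 0.999
finger_force: 0.0
```

>>> {"method": "move_arm", "body": {
  "plan": [
    {"x": 0, "y": 0, "z": 0, "yaw": 0, "fingers": 0.0},
    {"x": 0, "y": 0, "z": 0, "yaw": 0, "fingers": 0.0}
  ]
}}

```text
time: 7.65
eef_pos: [0.4479, -0.3538, 0.2638]
tcp_rot: [1.0, 0.002, -0.001, -0.001]
contact_force: [-0.5, 0.2, 0.8]
opening: 0.999
finger_force: 0.0
```

```bash
cat > tubs.py <<'E'
from w import *
import sys
def find(fn):
    z=np.load(f'pics/{fn}.npz');im=z['im'];c=cam('wrist',dict(tcp_rot=z['q'],eef_pos=z['p']))
    h=cv2.cvtColor(im,cv2.COLOR_RGB2HSV).astype(int)
    m=((h[...,0]>95)&(h[...,0]<125)&(h[...,1]>110)).astype(np.uint8)
    n,l,st,ce=cv2.connectedComponentsWithStats(m);o=[]
    for i in range(1,n):
        if st[i][4]>300: o.append((ce[i].round(1),st[i].tolist(),px2w(c,[ce[i]],.007)[0].round(4)))
    return o
if __name__=='__main__':
    im,s=snap('wrist','wrist5.png');print(s['eef_pos'],s['tcp_rot'])
    for x in find('wrist5.png'):print(*x)
E
python3 tubs.py
```

```text
[ 0.4478577  -0.35378991  0.26379051] [ 9.99996797e-01  2.02229762e-03 -8.89178730e-04 -1.23530902e-03]
[376.   99.8] [352, 73, 49, 55, 1603] [ 0.5238 -0.4468  0.007 ]
[241.2 104.4] [216, 77, 52, 55, 950] [ 0.5186 -0.3092  0.007 ]
[ 78.8 175. ] [67, 165, 24, 21, 392] [ 0.4447 -0.1291  0.007 ]
[311.9 213.8] [288, 194, 48, 40, 1198] [ 0.4015 -0.3847  0.007 ]
[191.2 232.9] [170, 215, 44, 37, 1002] [ 0.378  -0.2478  0.007 ]
```

View pics/wrist5.png

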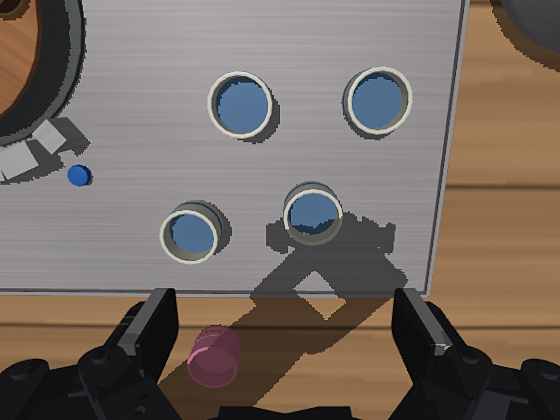

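```bash
cat > rim.py <<'E'
from w import *
def rims(fn,zr,cents,r=45):
    z=np.load(f'pics/{fn}.npz');im=z['im'].astype(int);c=cam('wrist',dict(tcp_rot=z['q'],eef_pos=z['p']))
    for u,v in cents:
        y0=max(0,v-r);x0=max(0,u-r);sub=im[y0:v+r,x0:u+r]
        m=((sub.min(2)>165)&(sub[...,0]-sub[...,2]>8)).astype(np.uint8)
        n,l,st,ce=cv2.connectedComponentsWithStats(m,connectivity=8)
        if n<2: print('none');continue
        i=1+np.argmax(st[1:,4]);cs=max(cv2.findContours((l==i).astype(np.uint8),0,1)[0],key=len)
        e=cv2.fitEllipse(cv2.convexHull(cs)); uv=(e[0][0]+x0,e[0][1]+y0)
        w=px2w(c,[uv],zr)[0]; d=np.linalg.norm(np.diff(px2w(c,[(uv[0]-e[1][1]/2,uv[1]),(uv[0]+e[1][1]/2,uv[1])],zr),axis=0))
        print(np.round(uv,1),np.round(e[1],1),w.round(4),'dia',d.round(4))
if __name__=='__main__': rims('wrist5.png',.051,[(377,101),(240,105),(313,218),(190,235)])
E
python3 rim.py
```

```text
[379.7  99.6] [62.8 68.2] [ 0.5245 -0.44    0.051 ] dia 0.0621
[238.9 104.2] [63.9 66.6] [ 0.5197 -0.3121  0.051 ] dia 0.0606
[312.1 215. ] [51.  57.8] [ 0.4142 -0.3816  0.051 ] dia 0.0576
[187.8 236.7] [52.3 58.2] [ 0.3904 -0.2558  0.051 ] dia 0.0595
```

```bash
python3 - <<'E'
from w import *
im=np.load('pics/top3.png.npz')['im'].astype(int);c=cam('top')
for u,v in[(459,198),(409,201),(440,244),(390,254)]:
    r=17;sub=im[v-r:v+r,u-r:u+r]
    m=((sub.min(2)>150)&(sub[...,0]-sub[...,2]>5)).astype(np.uint8)
    cs=np.argwhere(m)[:,::-1].astype(np.int32); e=cv2.fitEllipse(cv2.convexHull(cs.reshape(-1,1,2)));uv=(e[0][0]+u-r,e[0][1]+v-r)
    print(len(cs),np.round(uv,1),np.round(e[1],1),px2w(c,[uv],.051)[0].round(4))
print(w2px(cam('top'),[[.5245,-.44,.051],[.5197,-.3121,.051]]))
E
```

```text
73 [460.8 197.3] [22.2 24.2] [ 0.524  -0.4394  0.051 ]
73 [409.7 200.3] [22.5 24.2] [ 0.5193 -0.3113  0.051 ]
83 [441.8 243.2] [23.3 25.1] [ 0.4112 -0.3814  0.051 ]
88 [390.7 253.6] [23.9 25.1] [ 0.3893 -0.255   0.051 ]
[[460.98551243 197.05115773]
 [410.0015286  200.11608159]]
```

```bash
cat > tp.py <<'E'
from pl import *
def pick(T,z,phi=0,zh=.12,f=0.0):
    rows([(*T,zh,phi,f),(*T,z,phi,f),(*T,z,phi,f)],f=f)
def place(S,zc,zp,phi=0,fc=1.0):
    s=ctrl.get_state();p=s['eef_pos']
    rows([(p[0],p[1],zc,phi,fc),(*S,zc,phi,fc),(*S,zc,phi,fc),(*S,zp+.02,phi,fc),(*S,zp,phi,fc,.01),(*S,zp,phi,fc)],f=fc)
E
python3 -c "
from tp import *
pick((.5195,-.312),.010)"
```

```text
[{"x": 0.018, "y": -0.01, "z": 0.036, "yaw": 0.0, "fingers": 0.0}, {"x": 0.036, "y": -0.021, "z": 0.072, "yaw": 0.0, "fingers": 0.0}, {"x": 0.054, "y": -0.031, "z": 0.108, "yaw": 0.0, "fingers": 0.0}, {"x": 0.072, "y": -0.041, "z": 0.144, "yaw": 0.0, "fingers": 0.0}, {"x": 0.072, "y": -0.041, "z": 0.181, "yaw": 0.0, "fingers": 0.0}]
[{"x": -0.0, "y": -0.0, "z": 0.037, "yaw": 0.0, "fingers": 0.0}, {"x": -0.0, "y": -0.0, "z": 0.073, "yaw": 0.0, "fingers": 0.0}, {"x": -0.0, "y": -0.0, "z": 0.073, "yaw": 0.0, "fingers": 0.0}]
end [ 0.5199 -0.3122  0.0102] 0.005 n 8
```

>>> {"method": "move_arm", "body": {
  "plan": [
    {"x": 0.018, "y": -0.01, "z": 0.036, "yaw": 0.0, "fingers": 0.0},
    {"x": 0.036, "y": -0.021, "z": 0.072, "yaw": 0.0, "fingers": 0.0},
    {"x": 0.054, "y": -0.031, "z": 0.108, "yaw": 0.0, "fingers": 0.0},
    {"x": 0.072, "y": -0.041, "z": 0.144, "yaw": 0.0, "fingers": 0.0},
    {"x": 0.072, "y": -0.041, "z": 0.144, "yaw": 0.0, "fingers": 0.0}
  ]
}}

```text
time: 8.2
eef_pos: [0.5183, -0.3083, 0.1148]
tcp_rot: [1.0, 0.004, -0.005, -0.004]
contact_force: [-0.7, 0.1, -1.1]
opening: 1.001
finger_force: 0.0
```

>>> {"method": "move_arm", "body": {
  "plan": [
    {"x": 0, "y": 0, "z": 0.037, "yaw": 0.0, "fingers": 0.0},
    {"x": 0, "y": 0, "z": 0.074, "yaw": 0.0, "fingers": 0.0},
    {"x": 0, "y": 0, "z": 0.105, "yaw": 0.0, "fingers": 0.0},
    {"x": 0, "y": 0, "z": 0.105, "yaw": 0.0, "fingers": 0.0}
  ]
}}

```text
time: 8.6
eef_pos: [0.5174, -0.3112, 0.0132]
tcp_rot: [1.0, 0.002, -0.003, -0.003]
contact_force: [-0.1, 1.0, -0.4]
opening: 0.999
finger_force: 0.0
```

>>> {"method": "move_arm", "body": {
  "plan": [
    {"x": 0, "y": 0, "z": 0.003, "yaw": 0.0, "fingers": 0.2},
    {"x": 0, "y": 0, "z": 0.003, "yaw": 0.0, "fingers": 1},
    {"x": 0, "y": 0, "z": 0.003, "yaw": 0.0, "fingers": 1},
    {"x": 0, "y": 0, "z": 0.003, "yaw": 0.0, "fingers": 1}
  ],
  "force": 50
}}

```text
time: 9.0
eef_pos: [0.5218, -0.3151, 0.0166]
tcp_rot: [1.0, 0.002, 0.002, 0.001]
contact_force: [-0.3, 1.0, 7.6]
opening: 0.693
finger_force: 54.7
```

```bash
python3 -c "
from tp import *
s=ctrl.get_state();print(s['eef_pos'],s['opening'],s['finger_force'],s['contact_force'])
place((.6895,-.015),.165,s['eef_pos'][2]+.072)"
```

```text
[ 0.52181859 -0.3151075   0.01660745] 0.6927458580149028 54.69464365392923 [-0.27937537  1.00042172  7.59305205]
[{"x": 0.0, "y": 0.0, "z": -0.037, "yaw": 0.0, "fingers": 1.0}, {"x": 0.0, "y": 0.0, "z": -0.074, "yaw": 0.0, "fingers": 1.0}, {"x": 0.0, "y": 0.0, "z": -0.111, "yaw": 0.0, "fingers": 1.0}, {"x": 0.0, "y": 0.0, "z": -0.148, "yaw": 0.0, "fingers": 1.0}, {"x": 0.021, "y": -0.037, "z": -0.148, "yaw": 0.0, "fingers": 1.0}]
[{"x": 0.021, "y": -0.038, "z": -0.0, "yaw": 0.0, "fingers": 1.0}, {"x": 0.042, "y": -0.075, "z": -0.0, "yaw": 0.0, "fingers": 1.0}, {"x": 0.063, "y": -0.113, "z": -0.0, "yaw": 0.0, "fingers": 1.0}, {"x": 0.085, "y": -0.15, "z": -0.0, "yaw": 0.0, "fingers": 1.0}, {"x": 0.106, "y": -0.188, "z": -0.0, "yaw": 0.0, "fingers": 1.0}]
[{"x": 0.021, "y": -0.037, "z": -0.0, "yaw": 0.0, "fingers": 1.0}, {"x": 0.042, "y": -0.074, "z": -0.0, "yaw": 0.0, "fingers": 1.0}, {"x": 0.042, "y": -0.074, "z": -0.0, "yaw": 0.0, "fingers": 1.0}, {"x": 0.042, "y": -0.074, "z": 0.028, "yaw": 0.0, "fingers": 1.0}, {"x": 0.042, "y": -0.074, "z": 0.056, "yaw": 0.0, "fingers": 1.0}]
[{"x": -0.0, "y": -0.0, "z": 0.01, "yaw": 0.0, "fingers": 1.0}, {"x": -0.0, "y": -0.0, "z": 0.02, "yaw": 0.0, "fingers": 1.0}, {"x": -0.0, "y": -0.0, "z": 0.02, "yaw": 0.0, "fingers": 1.0}]
end [ 0.6897 -0.0155  0.0886] 0.004 n 18
```

>>> {"method": "move_arm", "body": {
  "plan": [
    {"x": 0.0, "y": 0.0, "z": -0.037, "yaw": 0.0, "fingers": 1.0},
    {"x": 0.0, "y": 0.0, "z": -0.074, "yaw": 0.0, "fingers": 1.0},
    {"x": 0.0, "y": 0.0, "z": -0.111, "yaw": 0.0, "fingers": 1.0},
    {"x": 0.0, "y": 0.0, "z": -0.148, "yaw": 0.0, "fingers": 1.0},
    {"x": 0.021, "y": -0.037, "z": -0.148, "yaw": 0.0, "fingers": 1.0}
  ]
}}

```text
time: 9.5
eef_pos: [0.543, -0.2826, 0.1695]
tcp_rot: [1.0, -0.001, 0.005, 0.006]
contact_force: [1.6, 0.5, -2.2]
opening: 0.693
finger_force: 55.4
```

>>> {"method": "move_arm", "body": {
  "plan": [
    {"x": 0.021, "y": -0.038, "z": -0.0, "yaw": 0.0, "fingers": 1.0},
    {"x": 0.042, "y": -0.075, "z": -0.0, "yaw": 0.0, "fingers": 1.0},
    {"x": 0.063, "y": -0.113, "z": -0.0, "yaw": 0.0, "fingers": 1.0},
    {"x": 0.085, "y": -0.15, "z": -0.0, "yaw": 0.0, "fingers": 1.0},
    {"x": 0.106, "y": -0.188, "z": -0.0, "yaw": 0.0, "fingers": 1.0}
  ]
}}

```text
time: 10.0
eef_pos: [0.6466, -0.0869, 0.1615]
tcp_rot: [1.0, 0.002, 0.0, 0.0]
contact_force: [0.2, -1.0, -2.7]
opening: 0.693
finger_force: 55.3
```

>>> {"method": "move_arm", "body": {
  "plan": [
    {"x": 0.021, "y": -0.037, "z": -0.0, "yaw": 0.0, "fingers": 1.0},
    {"x": 0.042, "y": -0.074, "z": -0.0, "yaw": 0.0, "fingers": 1.0},
    {"x": 0.042, "y": -0.074, "z": -0.0, "yaw": 0.0, "fingers": 1.0},
    {"x": 0.042, "y": -0.074, "z": 0.0, "yaw": 0.0, "fingers": 1.0},
    {"x": 0.042, "y": -0.074, "z": 0.0, "yaw": 0.0, "fingers": 1.0}
  ]
}}

```text
time: 10.5
eef_pos: [0.6873, -0.015, 0.1611]
tcp_rot: [1.0, 0.002, -0.0, 0.0]
contact_force: [-0.2, -0.4, -1.9]
opening: 0.694
finger_force: 55.4
```

```bash
python3 -c "
from tp import *
s=ctrl.get_state();print(s['eef_pos'],s['tcp_rot'],s['opening'],s['finger_force'],s['contact_force'])
"
```

```text
[ 0.68728812 -0.01503783  0.16107764] [ 9.99998559e-01  1.63192469e-03 -3.95327150e-04  2.50996079e-04] 0.6935645861613989 55.38282170891762 [-0.2496408  -0.409057   -1.86756135]
```

>>> {"method": "move_arm", "body": {
  "plan": [
    {"x": 0.003, "y": 0, "z": 0.03, "yaw": 0.0, "fingers": 1.0},
    {"x": 0.003, "y": 0, "z": 0.055, "yaw": 0.0, "fingers": 1.0},
    {"x": 0.003, "y": 0, "z": 0.064, "yaw": 0.0, "fingers": 1.0},
    {"x": 0.003, "y": 0, "z": 0.07, "yaw": 0.0, "fingers": 1.0},
    {"x": 0.003, "y": 0, "z": 0.072, "yaw": 0.0, "fingers": 1.0}
  ]
}}

```text
time: 11.0
eef_pos: [0.6909, -0.015, 0.0895]
tcp_rot: [1.0, 0.001, 0.0, 0.0]
contact_force: [-0.1, -0.2, -2.0]
opening: 0.69
finger_force: 55.4
```

>>> {"method": "move_arm", "body": {
  "plan": [
    {"x": 0, "y": 0, "z": 0.002, "yaw": 0.0, "fingers": 1.0},
    {"x": 0, "y": 0, "z": 0.002, "yaw": 0.0, "fingers": 1.0}
  ]
}}

```text
time: 11.2
eef_pos: [0.6916, -0.0144, 0.0885]
tcp_rot: [1.0, 0.002, 0.001, 0.0]
contact_force: [0.2, 0.5, -2.6]
opening: 0.696
finger_force: 55.4
```

```bash
python3 - <<'E'
from w import *
s=ctrl.get_state();print(s['eef_pos'],s['contact_force'])
im,s=snap('wrist','wrist6.png')
E
```

```text
[ 0.69155781 -0.01442358  0.0885267 ] [ 0.2028446   0.49749573 -2.55606282]
```

View pics/wrist6.png

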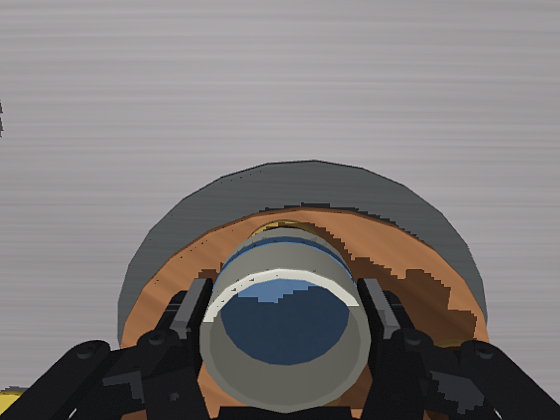

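>>> {"method": "move_arm", "body": {
  "plan": [
    {"x": 0, "y": 0, "z": 0.002, "yaw": 0.0, "fingers": 1.0},
    {"x": 0, "y": 0, "z": 0.003, "yaw": 0.0, "fingers": 1.0},
    {"x": 0, "y": 0, "z": 0.003, "yaw": 0.0, "fingers": 1.0}
  ]
}}

```text
time: 11.55
eef_pos: [0.6918, -0.0143, 0.0866]
tcp_rot: [1.0, 0.002, 0.001, 0.0]
contact_force: [-2.8, 0.7, 5.6]
opening: 0.691
finger_force: 56.0
```

>>> {"method": "move_arm", "body": {
  "plan": [
    {"x": 0, "y": 0, "z": 0, "yaw": 0.0, "fingers": 0.2},
    {"x": 0, "y": 0, "z": 0, "yaw": 0.0, "fingers": 0.0},
    {"x": 0, "y": 0, "z": 0, "yaw": 0.0, "fingers": 0},
    {"x": 0, "y": 0, "z": 0, "yaw": 0.0, "fingers": 0}
  ]
}}

```text
time: 11.95
eef_pos: [0.6908, -0.0142, 0.084]
tcp_rot: [1.0, 0.002, -0.0, -0.0]
contact_force: [0.4, 0.5, -0.7]
opening: 0.999
finger_force: 0.0
```

>>> {"method": "move_arm", "body": {
  "plan": [
    {"x": 0, "y": 0, "z": -0.02, "yaw": 0.0, "fingers": 0.0},
    {"x": 0, "y": 0, "z": -0.06, "yaw": 0.0, "fingers": 0.0},
    {"x": 0, "y": 0, "z": -0.1, "yaw": 0.0, "fingers": 0},
    {"x": 0, "y": 0, "z": -0.14, "yaw": 0.0, "fingers": 0},
    {"x": 0, "y": 0, "z": -0.14, "yaw": 0.0, "fingers": 0}
  ]
}}

```text
time: 12.45
eef_pos: [0.6946, -0.0147, 0.2334]
tcp_rot: [1.0, 0.002, 0.007, 0.001]
contact_force: [0.7, -1.0, 1.0]
opening: 0.999
finger_force: 0.0
```

```bash
python3 - <<'E'
from w import *
im,s=snap('wrist','wrist7.png');print(s['eef_pos'],s['tcp_rot'])
c=cam('wrist',s);u,v=w2px(c,[[.6895,-.015,.121]])[0].astype(int);print(u,v)
from rim import rims
rims('wrist7.png',.121,[(u,v)],r=65)
from pl import rows
print('T1');rows([(.524,-.440,.20,0,0.0),(.524,-.440,.12,0,0.0),(.524,-.440,.12,0,0.0)],step=.048)
E
```

```text
[ 0.69460189 -0.01470821  0.2333853 ] [0.99997141 0.00198709 0.00719546 0.00120971]
283 222
[283.5 219.1] [74.8 80.8] [ 0.6918 -0.0148  0.121 ] dia 0.0579
T1
[{"x": -0.017, "y": 0.042, "z": 0.003, "yaw": 0.0, "fingers": 0.0}, {"x": -0.034, "y": 0.085, "z": 0.006, "yaw": 0.0, "fingers": 0.0}, {"x": -0.051, "y": 0.127, "z": 0.009, "yaw": 0.0, "fingers": 0.0}, {"x": -0.068, "y": 0.17, "z": 0.012, "yaw": 0.0, "fingers": 0.0}, {"x": -0.085, "y": 0.212, "z": 0.015, "yaw": 0.0, "fingers": 0.0}]
[{"x": -0.017, "y": 0.043, "z": 0.003, "yaw": 0.0, "fingers": 0.0}, {"x": -0.035, "y": 0.085, "z": 0.006, "yaw": 0.0, "fingers": 0.0}, {"x": -0.052, "y": 0.128, "z": 0.009, "yaw": 0.0, "fingers": 0.0}, {"x": -0.069, "y": 0.17, "z": 0.012, "yaw": 0.0, "fingers": 0.0}, {"x": -0.086, "y": 0.213, "z": 0.015, "yaw": 0.0, "fingers": 0.0}]
[{"x": 0.0, "y": -0.0, "z": 0.04, "yaw": 0.0, "fingers": 0.0}, {"x": 0.0, "y": -0.0, "z": 0.08, "yaw": 0.0, "fingers": 0.0}, {"x": 0.0, "y": -0.0, "z": 0.08, "yaw": 0.0, "fingers": 0.0}]
end [ 0.5237 -0.4402  0.1195] 0.004 n 13
```

>>> {"method": "move_arm", "body": {
  "plan": [
    {"x": -0.017, "y": 0.0425, "z": 0, "yaw": 0.0, "fingers": 0.0},
    {"x": -0.034, "y": 0.085, "z": 0.0, "yaw": 0.0, "fingers": 0.0},
    {"x": -0.051, "y": 0.1275, "z": 0.0, "yaw": 0.0, "fingers": 0.0},
    {"x": -0.068, "y": 0.17, "z": 0.0, "yaw": 0.0, "fingers": 0.0},
    {"x": -0.084, "y": 0.2125, "z": 0.0, "yaw": 0.0, "fingers": 0.0}
  ]
}}

```text
time: 13.0
eef_pos: [0.606, -0.228, 0.222]
tcp_rot: [1.0, 0.002, -0.001, -0.001]
contact_force: [0.1, -1.2, -0.2]
opening: 0.997
finger_force: 0.0
```

>>> {"method": "move_arm", "body": {
  "plan": [
    {"x": -0.017, "y": 0.0425, "z": 0, "yaw": 0.0, "fingers": 0.0},
    {"x": -0.034, "y": 0.085, "z": 0.0, "yaw": 0.0, "fingers": 0.0},
    {"x": -0.051, "y": 0.1275, "z": 0.0, "yaw": 0.0, "fingers": 0.0},
    {"x": -0.068, "y": 0.17, "z": 0.0, "yaw": 0.0, "fingers": 0.0},
    {"x": -0.084, "y": 0.2125, "z": 0.0, "yaw": 0.0, "fingers": 0.0}
  ]
}}

```text
time: 13.5
eef_pos: [0.5229, -0.4408, 0.2219]
tcp_rot: [1.0, 0.002, -0.001, -0.001]
contact_force: [0.3, 0.2, 0.5]
opening: 0.997
finger_force: 0.0
```

>>> {"method": "move_arm", "body": {
  "plan": [
    {"x": 0, "y": 0, "z": 0, "yaw": 0.0, "fingers": 0.0},
    {"x": 0, "y": 0, "z": 0.05, "yaw": 0.0, "fingers": 0.0},
    {"x": 0, "y": 0, "z": 0.1, "yaw": 0.0, "fingers": 0.0},
    {"x": 0, "y": 0, "z": 0.1, "yaw": 0.0, "fingers": 0.0},
    {"x": 0, "y": 0, "z": 0.1, "yaw": 0.0, "fingers": 0.0}
  ]
}}

```text
time: 14.0
eef_pos: [0.5239, -0.4383, 0.1224]
tcp_rot: [1.0, 0.002, -0.002, -0.002]
contact_force: [-0.1, 0.3, 0.4]
opening: 0.999
finger_force: 0.0
```

>>> {"method": "move_arm", "body": {
  "plan": [
    {"x": 0, "y": 0, "z": 0.04, "yaw": 0.0, "fingers": 0.0},
    {"x": 0, "y": 0, "z": 0.08, "yaw": 0.0, "fingers": 0.0},
    {"x": 0, "y": 0, "z": 0.11, "yaw": 0.0, "fingers": 0.0},
    {"x": 0, "y": 0, "z": 0.11, "yaw": 0.0, "fingers": 0.0},
    {"x": 0, "y": 0, "z": 0.11, "yaw": 0.0, "fingers": 1.0}
  ]
}}

```text
time: 14.5
eef_pos: [0.5261, -0.4411, 0.0174]
tcp_rot: [1.0, 0.002, 0.001, 0.002]
contact_force: [1.0, -0.6, 0.6]
opening: 0.854
finger_force: 0.0
```

>>> {"method": "move_arm", "body": {
  "plan": [
    {"x": 0, "y": 0, "z": 0, "yaw": 0.0, "fingers": 1.0},
    {"x": 0, "y": 0, "z": 0, "yaw": 0.0, "fingers": 1.0},
    {"x": 0, "y": 0, "z": 0, "yaw": 0.0, "fingers": 1.0},
    {"x": 0, "y": 0, "z": 0, "yaw": 0.0, "fingers": 1.0}
  ],
  "force": 50
}}

```text
time: 14.9
eef_pos: [0.527, -0.442, 0.0194]
tcp_rot: [1.0, 0.002, 0.003, 0.003]
contact_force: [0.8, 0.5, 6.3]
opening: 0.688
finger_force: 54.7
```

>>> {"method": "move_arm", "body": {
  "plan": [
    {"x": 0.0, "y": 0.0, "z": -0.037, "yaw": 0.0, "fingers": 1.0},
    {"x": 0.0, "y": 0.0, "z": -0.074, "yaw": 0.0, "fingers": 1.0},
    {"x": 0.0, "y": 0.0, "z": -0.111, "yaw": 0.0, "fingers": 1.0},
    {"x": 0.0, "y": 0.0, "z": -0.15, "yaw": 0.0, "fingers": 1.0},
    {"x": 0.0, "y": 0, "z": -0.15, "yaw": 0.0, "fingers": 1.0}
  ]
}}

```text
time: 15.4
eef_pos: [0.5277, -0.4433, 0.1745]
tcp_rot: [1.0, 0.002, 0.006, 0.006]
contact_force: [0.6, -0.2, -1.1]
opening: 0.695
finger_force: 55.2
```

>>> {"method": "move_arm", "body": {
  "plan": [
    {"x": 0.012, "y": -0.041, "z": 0, "yaw": 0.0, "fingers": 1.0},
    {"x": 0.024, "y": -0.082, "z": 0, "yaw": 0.0, "fingers": 1.0},
    {"x": 0.035, "y": -0.123, "z": 0, "yaw": 0.0, "fingers": 1.0},
    {"x": 0.047, "y": -0.164, "z": 0, "yaw": 0.0, "fingers": 1.0},
    {"x": 0.059, "y": -0.205, "z": 0, "yaw": 0.0, "fingers": 1.0}
  ]
}}

```text
time: 15.9
eef_pos: [0.5825, -0.2328, 0.1638]
tcp_rot: [1.0, 0.002, -0.0, -0.0]
contact_force: [-0.0, -0.1, -2.5]
opening: 0.689
finger_force: 55.2
```

>>> {"method": "move_arm", "body": {
  "plan": [
    {"x": 0.012, "y": -0.041, "z": 0, "yaw": 0.0, "fingers": 1.0},
    {"x": 0.024, "y": -0.082, "z": 0, "yaw": 0.0, "fingers": 1.0},
    {"x": 0.035, "y": -0.124, "z": 0, "yaw": 0.0, "fingers": 1.0},
    {"x": 0.035, "y": -0.124, "z": 0, "yaw": 0.0, "fingers": 1.0},
    {"x": 0.035, "y": -0.124, "z": 0, "yaw": 0.0, "fingers": 1.0}
  ]
}}

```text
time: 16.4
eef_pos: [0.617, -0.1094, 0.1639]
tcp_rot: [1.0, 0.003, -0.0, 0.0]
contact_force: [-0.1, -0.2, -3.1]
opening: 0.691
finger_force: 55.4
```

>>> {"method": "move_arm", "body": {
  "plan": [
    {"x": 0.001, "y": 0.001, "z": 0.03, "yaw": 0.0, "fingers": 1.0},
    {"x": 0.001, "y": 0.001, "z": 0.055, "yaw": 0.0, "fingers": 1.0},
    {"x": 0.001, "y": 0.001, "z": 0.066, "yaw": 0.0, "fingers": 1.0},
    {"x": 0.001, "y": 0.001, "z": 0.072, "yaw": 0.0, "fingers": 1.0},
    {"x": 0.001, "y": 0.001, "z": 0.075, "yaw": 0.0, "fingers": 1.0}
  ]
}}

```text
time: 16.9
eef_pos: [0.6182, -0.1124, 0.0895]
tcp_rot: [1.0, 0.001, -0.0, 0.0]
contact_force: [-4.3, 0.6, 6.1]
opening: 0.688
finger_force: 56.1
```

>>> {"method": "move_arm", "body": {
  "plan": [
    {"x": 0, "y": 0, "z": 0.002, "yaw": 0.0, "fingers": 1.0},
    {"x": 0, "y": 0, "z": 0.003, "yaw": 0.0, "fingers": 1.0},
    {"x": 0, "y": 0, "z": 0.003, "yaw": 0.0, "fingers": 1.0}
  ]
}}

```text
time: 17.2
eef_pos: [0.6191, -0.1123, 0.0895]
tcp_rot: [1.0, 0.002, 0.001, 0.001]
contact_force: [-3.8, -0.5, 4.9]
opening: 0.693
finger_force: 55.9
```

>>> {"method": "move_arm", "body": {
  "plan": [
    {"x": 0, "y": 0, "z": 0, "yaw": 0.0, "fingers": 0.2},
    {"x": 0, "y": 0, "z": 0, "yaw": 0.0, "fingers": 0.0},
    {"x": 0, "y": 0, "z": 0, "yaw": 0.0, "fingers": 0},
    {"x": 0, "y": 0, "z": 0, "yaw": 0.0, "fingers": 0}
  ]
}}

```text
time: 17.6
eef_pos: [0.6185, -0.1115, 0.0865]
tcp_rot: [1.0, 0.002, 0.0, 0.0]
contact_force: [0.4, -0.6, -0.6]
opening: 0.996
finger_force: 0.0
```

>>> {"method": "move_arm", "body": {
  "plan": [
    {"x": 0, "y": 0, "z": -0.02, "yaw": 0.0, "fingers": 0.0},
    {"x": 0, "y": 0, "z": -0.06, "yaw": 0.0, "fingers": 0.0},
    {"x": 0, "y": 0, "z": -0.1, "yaw": 0.0, "fingers": 0},
    {"x": 0, "y": 0, "z": -0.14, "yaw": 0.0, "fingers": 0},
    {"x": 0, "y": 0, "z": -0.14, "yaw": 0.0, "fingers": 0}
  ]
}}

```text
time: 18.1
eef_pos: [0.622, -0.1126, 0.2348]
tcp_rot: [1.0, 0.002, 0.007, 0.002]
contact_force: [-0.5, -1.0, 0.5]
opening: 1.004
finger_force: 0.0
```

>>> {"method": "move_arm", "body": {
  "plan": [
    {"x": -0.03, "y": 0.038, "z": 0, "yaw": 0.0, "fingers": 0.0},
    {"x": -0.06, "y": 0.077, "z": 0.0, "yaw": 0.0, "fingers": 0.0},
    {"x": -0.089, "y": 0.116, "z": 0.0, "yaw": 0.0, "fingers": 0.0},
    {"x": -0.118, "y": 0.154, "z": 0.0, "yaw": 0.0, "fingers": 0.0},
    {"x": -0.148, "y": 0.193, "z": 0.0, "yaw": 0.0, "fingers": 0.0}
  ]
}}

```text
time: 18.6
eef_pos: [0.4696, -0.306, 0.2256]
tcp_rot: [1.0, 0.002, -0.0, -0.0]
contact_force: [0.5, -0.9, 0.3]
opening: 1.001
finger_force: 0.0
```

>>> {"method": "move_arm", "body": {
  "plan": [
    {"x": -0.03, "y": 0.038, "z": 0, "yaw": 0.0, "fingers": 0.0},
    {"x": -0.058, "y": 0.077, "z": 0.0, "yaw": 0.0, "fingers": 0.0},
    {"x": -0.058, "y": 0.077, "z": 0.04, "yaw": 0.0, "fingers": 0.0},
    {"x": -0.058, "y": 0.077, "z": 0.08, "yaw": 0.0, "fingers": 0.0},
    {"x": -0.058, "y": 0.077, "z": 0.1, "yaw": 0.0, "fingers": 0.0}
  ]
}}

```text
time: 19.1
eef_pos: [0.4112, -0.3807, 0.1217]
tcp_rot: [1.0, 0.001, -0.002, -0.003]
contact_force: [0.7, 0.5, -0.9]
opening: 1.002
finger_force: 0.0
```

>>> {"method": "move_arm", "body": {
  "plan": [
    {"x": 0, "y": 0, "z": 0, "yaw": 0.0, "fingers": 0.0},
    {"x": 0, "y": 0, "z": 0, "yaw": 0.0, "fingers": 0.0}
  ]
}}

```text
time: 19.3
eef_pos: [0.4134, -0.3822, 0.1263]
tcp_rot: [1.0, 0.002, -0.0, -0.0]
contact_force: [-0.3, 0.0, 0.5]
opening: 1.001
finger_force: 0.0
```

```bash
python3 - <<'E'
from w import *
im,s=snap('top','top8.png');print(s['eef_pos'],s['tcp_rot']);c=cam('top')
for P in[(.6895,-.015,.121),(.617,-.111,.121)]:
    u,v=w2px(c,[P])[0].astype(int)
    r=20;sub=im[v-r:v+r,u-r:u+r].astype(int)
    m=((sub.min(2)>150)&(sub[...,0]-sub[...,2]>5))
    cs=np.argwhere(m)[:,::-1].astype(np.int32); e=cv2.fitEllipse(cv2.convexHull(cs.reshape(-1,1,2)));uv=(e[0][0]+u-r,e[0][1]+v-r)
    print(len(cs),np.round(uv,1),np.round(e[1],1),px2w(c,[uv],.121)[0].round(4))
E
```

```text
[ 0.41335003 -0.38224264  0.12625232] [ 9.99998100e-01  1.93610432e-03 -1.22830544e-04 -1.90436833e-04]
51 [287.4 126.9] [22.4 24.6] [ 0.6896 -0.0134  0.121 ]
43 [330.3 155.5] [23.3 24.6] [ 0.6161 -0.1118  0.121 ]
```

>>> {"method": "move_arm", "body": {
  "plan": [
    {"x": 0, "y": 0, "z": 0.04, "yaw": 0.0, "fingers": 0.0},
    {"x": 0, "y": 0, "z": 0.08, "yaw": 0.0, "fingers": 0.0},
    {"x": 0, "y": 0, "z": 0.115, "yaw": 0.0, "fingers": 0.0},
    {"x": 0, "y": 0, "z": 0.115, "yaw": 0.0, "fingers": 0.0},
    {"x": 0, "y": 0, "z": 0.115, "yaw": 0.0, "fingers": 1.0}
  ]
}}

```text
time: 19.85
eef_pos: [0.4142, -0.3832, 0.013]
tcp_rot: [1.0, 0.002, 0.001, 0.001]
contact_force: [0.0, -1.3, 0.9]
opening: 0.856
finger_force: 0.0
```

>>> {"method": "move_arm", "body": {
  "plan": [
    {"x": 0, "y": 0, "z": 0, "yaw": 0.0, "fingers": 1.0},
    {"x": 0, "y": 0, "z": 0, "yaw": 0.0, "fingers": 1.0},
    {"x": 0, "y": 0, "z": 0, "yaw": 0.0, "fingers": 1.0},
    {"x": 0, "y": 0, "z": 0, "yaw": 0.0, "fingers": 1.0}
  ],
  "force": 50
}}

```text
time: 20.25
eef_pos: [0.4152, -0.3844, 0.0151]
tcp_rot: [1.0, 0.002, 0.002, 0.002]
contact_force: [0.2, 0.2, 6.8]
opening: 0.699
finger_force: 54.7
```

>>> {"method": "move_arm", "body": {
  "plan": [
    {"x": 0.0, "y": 0.0, "z": -0.037, "yaw": 0.0, "fingers": 1.0},
    {"x": 0.0, "y": 0.0, "z": -0.074, "yaw": 0.0, "fingers": 1.0},
    {"x": 0.0, "y": 0.0, "z": -0.111, "yaw": 0.0, "fingers": 1.0},
    {"x": 0.0, "y": 0.0, "z": -0.15, "yaw": 0.0, "fingers": 1.0},
    {"x": 0.0, "y": 0, "z": -0.15, "yaw": 0.0, "fingers": 1.0}
  ]
}}

```text
time: 20.75
eef_pos: [0.416, -0.3858, 0.1698]
tcp_rot: [1.0, 0.002, 0.005, 0.006]
contact_force: [0.5, 0.6, -2.0]
opening: 0.697
finger_force: 55.5
```

>>> {"method": "move_arm", "body": {
  "plan": [
    {"x": 0.018, "y": -0.043, "z": 0, "yaw": 0.0, "fingers": 1.0},
    {"x": 0.036, "y": -0.087, "z": 0, "yaw": 0.0, "fingers": 1.0},
    {"x": 0.054, "y": -0.131, "z": 0, "yaw": 0.0, "fingers": 1.0},
    {"x": 0.073, "y": -0.175, "z": 0, "yaw": 0.0, "fingers": 1.0},
    {"x": 0.091, "y": -0.219, "z": 0, "yaw": 0.0, "fingers": 1.0}
  ]
}}

```text
time: 21.25
eef_pos: [0.5034, -0.161, 0.1609]
tcp_rot: [1.0, 0.002, 0.0, 0.0]
contact_force: [1.6, 0.0, -2.6]
opening: 0.692
finger_force: 55.5
```

>>> {"method": "move_arm", "body": {
  "plan": [
    {"x": 0.018, "y": -0.043, "z": 0, "yaw": 0.0, "fingers": 1.0},
    {"x": 0.036, "y": -0.087, "z": 0, "yaw": 0.0, "fingers": 1.0},
    {"x": 0.054, "y": -0.131, "z": 0, "yaw": 0.0, "fingers": 1.0},
    {"x": 0.073, "y": -0.175, "z": 0, "yaw": 0.0, "fingers": 1.0},
    {"x": 0.091, "y": -0.219, "z": 0, "yaw": 0.0, "fingers": 1.0}
  ]
}}

```text
time: 21.75
eef_pos: [0.5936, 0.0584, 0.1608]
tcp_rot: [1.0, 0.002, -0.0, 0.0]
contact_force: [0.4, -0.2, -1.6]
opening: 0.696
finger_force: 55.5
```

>>> {"method": "move_arm", "body": {
  "plan": [
    {"x": 0, "y": 0, "z": 0, "yaw": 0.0, "fingers": 1.0},
    {"x": 0, "y": 0, "z": 0, "yaw": 0.0, "fingers": 1.0},
    {"x": 0, "y": 0, "z": 0, "yaw": 0.0, "fingers": 1.0}
  ]
}}

```text
time: 22.05
eef_pos: [0.5929, 0.0558, 0.1607]
tcp_rot: [1.0, 0.002, -0.001, 0.0]
contact_force: [-0.2, -0.5, -2.2]
opening: 0.695
finger_force: 55.6
```

>>> {"method": "move_arm", "body": {
  "plan": [
    {"x": 0.001, "y": -0.001, "z": 0.03, "yaw": 0.0, "fingers": 1.0},
    {"x": 0.001, "y": -0.001, "z": 0.055, "yaw": 0.0, "fingers": 1.0},
    {"x": 0.001, "y": -0.001, "z": 0.068, "yaw": 0.0, "fingers": 1.0},
    {"x": 0.001, "y": -0.001, "z": 0.074, "yaw": 0.0, "fingers": 1.0},
    {"x": 0.001, "y": -0.001, "z": 0.076, "yaw": 0.0, "fingers": 1.0}
  ]
}}

```text
time: 22.55
eef_pos: [0.5947, 0.0566, 0.0854]
tcp_rot: [1.0, 0.001, 0.0, 0.0]
contact_force: [-0.2, -0.0, -1.7]
opening: 0.694
finger_force: 55.6
```

>>> {"method": "move_arm", "body": {
  "plan": [
    {"x": 0, "y": 0, "z": 0.002, "yaw": 0.0, "fingers": 1.0},
    {"x": 0, "y": 0, "z": 0.003, "yaw": 0.0, "fingers": 1.0},
    {"x": 0, "y": 0, "z": 0.003, "yaw": 0.0, "fingers": 1.0}
  ]
}}

```text
time: 22.85
eef_pos: [0.5967, 0.057, 0.0851]
tcp_rot: [1.0, 0.002, 0.003, 0.001]
contact_force: [-0.3, -0.7, 5.1]
opening: 0.694
finger_force: 56.2
```

>>> {"method": "move_arm", "body": {
  "plan": [
    {"x": 0, "y": 0, "z": 0, "yaw": 0.0, "fingers": 0.2},
    {"x": 0, "y": 0, "z": 0, "yaw": 0.0, "fingers": 0.0},
    {"x": 0, "y": 0, "z": 0, "yaw": 0.0, "fingers": 0},
    {"x": 0, "y": 0, "z": 0, "yaw": 0.0, "fingers": 0}
  ]
}}

```text
time: 23.25
eef_pos: [0.5944, 0.0576, 0.082]
tcp_rot: [1.0, 0.002, -0.0, -0.0]
contact_force: [-0.4, 0.1, 0.5]
opening: 1.001
finger_force: 0.0
```

>>> {"method": "move_arm", "body": {
  "plan": [
    {"x": 0, "y": 0, "z": -0.02, "yaw": 0.0, "fingers": 0.0},
    {"x": 0, "y": 0, "z": -0.06, "yaw": 0.0, "fingers": 0.0},
    {"x": 0, "y": 0, "z": -0.1, "yaw": 0.0, "fingers": 0},
    {"x": 0, "y": 0, "z": -0.14, "yaw": 0.0, "fingers": 0},
    {"x": 0, "y": 0, "z": -0.14, "yaw": 0.0, "fingers": 0}
  ]
}}

```text
time: 23.75
eef_pos: [0.5983, 0.0574, 0.2303]
tcp_rot: [1.0, 0.002, 0.007, 0.0]
contact_force: [0.7, 0.9, 1.0]
opening: 0.999
finger_force: 0.0
```

>>> {"method": "move_arm", "body": {
  "plan": [
    {"x": -0.026, "y": 0.039, "z": 0, "yaw": 0.0, "fingers": 0.0},
    {"x": -0.052, "y": 0.078, "z": 0.0, "yaw": 0.0, "fingers": 0.0},
    {"x": -0.077, "y": 0.117, "z": 0.0, "yaw": 0.0, "fingers": 0.0},
    {"x": -0.103, "y": 0.156, "z": 0.0, "yaw": 0.0, "fingers": 0.0},
    {"x": -0.129, "y": 0.195, "z": 0.0, "yaw": 0.0, "fingers": 0.0}
  ]
}}

```text
time: 24.25
eef_pos: [0.4649, -0.139, 0.2215]
tcp_rot: [1.0, 0.002, -0.0, -0.0]
contact_force: [-0.0, -1.6, 0.2]
opening: 0.998
finger_force: 0.0
```

>>> {"method": "move_arm", "body": {
  "plan": [
    {"x": -0.026, "y": 0.039, "z": 0, "yaw": 0.0, "fingers": 0.0},
    {"x": -0.052, "y": 0.078, "z": 0.0, "yaw": 0.0, "fingers": 0.0},
    {"x": -0.076, "y": 0.117, "z": 0.0, "yaw": 0.0, "fingers": 0.0},
    {"x": -0.076, "y": 0.117, "z": 0.045, "yaw": 0.0, "fingers": 0.0},
    {"x": -0.076, "y": 0.117, "z": 0.09, "yaw": 0.0, "fingers": 0.0}
  ]
}}

```text
time: 24.75
eef_pos: [0.3908, -0.2577, 0.1325]
tcp_rot: [1.0, 0.0, 0.002, 0.002]
contact_force: [0.4, -0.3, -0.5]
opening: 1.0
finger_force: 0.0
```

>>> {"method": "move_arm", "body": {
  "plan": [
    {"x": 0, "y": 0, "z": 0, "yaw": 0.0, "fingers": 0.0},
    {"x": 0, "y": 0, "z": 0, "yaw": 0.0, "fingers": 0.0},
    {"x": 0, "y": 0, "z": 0, "yaw": 0.0, "fingers": 0.0}
  ]
}}

```text
time: 25.05
eef_pos: [0.3922, -0.2562, 0.1347]
tcp_rot: [1.0, 0.002, 0.001, 0.001]
contact_force: [0.9, -0.0, 0.8]
opening: 1.0
finger_force: 0.0
```

>>> {"method": "move_arm", "body": {
  "plan": [
    {"x": 0, "y": 0, "z": 0.045, "yaw": 0.0, "fingers": 0.0},
    {"x": 0, "y": 0, "z": 0.09, "yaw": 0.0, "fingers": 0.0},
    {"x": 0, "y": 0, "z": 0.122, "yaw": 0.0, "fingers": 0.0},
    {"x": 0, "y": 0, "z": 0.122, "yaw": 0.0, "fingers": 0.0},
    {"x": 0, "y": 0, "z": 0.122, "yaw": 0.0, "fingers": 1.0}
  ]
}}

```text
time: 25.55
eef_pos: [0.3923, -0.2564, 0.0123]
tcp_rot: [1.0, 0.002, 0.001, 0.001]
contact_force: [0.2, 0.0, 0.3]
opening: 0.858
finger_force: 0.0
```

>>> {"method": "move_arm", "body": {
  "plan": [
    {"x": 0, "y": 0, "z": 0, "yaw": 0.0, "fingers": 1.0},
    {"x": 0, "y": 0, "z": 0, "yaw": 0.0, "fingers": 1.0},
    {"x": 0, "y": 0, "z": 0, "yaw": 0.0, "fingers": 1.0},
    {"x": 0, "y": 0, "z": 0, "yaw": 0.0, "fingers": 1.0}
  ],
  "force": 50
}}

```text
time: 25.95
eef_pos: [0.3931, -0.2571, 0.014]
tcp_rot: [1.0, 0.002, 0.002, 0.002]
contact_force: [-0.0, 2.4, 5.4]
opening: 0.697
finger_force: 53.9
```

>>> {"method": "move_arm", "body": {
  "plan": [
    {"x": 0.0, "y": 0.0, "z": -0.037, "yaw": 0.0, "fingers": 1.0},
    {"x": 0.0, "y": 0.0, "z": -0.074, "yaw": 0.0, "fingers": 1.0},
    {"x": 0.0, "y": 0.0, "z": -0.111, "yaw": 0.0, "fingers": 1.0},
    {"x": 0.0, "y": 0.0, "z": -0.15, "yaw": 0.0, "fingers": 1.0},
    {"x": 0.0, "y": 0, "z": -0.15, "yaw": 0.0, "fingers": 1.0}
  ]
}}

```text
time: 26.45
eef_pos: [0.3943, -0.2587, 0.1689]
tcp_rot: [1.0, 0.002, 0.006, 0.006]
contact_force: [0.5, -0.0, -1.9]
opening: 0.695
finger_force: 55.4
```

>>> {"method": "move_arm", "body": {
  "plan": [
    {"x": 0.022, "y": -0.036, "z": 0, "yaw": 0.0, "fingers": 1.0},
    {"x": 0.044, "y": -0.072, "z": 0, "yaw": 0.0, "fingers": 1.0},
    {"x": 0.066, "y": -0.108, "z": 0, "yaw": 0.0, "fingers": 1.0},
    {"x": 0.088, "y": -0.144, "z": 0, "yaw": 0.0, "fingers": 1.0},
    {"x": 0.11, "y": -0.18, "z": 0, "yaw": 0.0, "fingers": 1.0}
  ]
}}

```text
time: 26.95
eef_pos: [0.5006, -0.0733, 0.1607]
tcp_rot: [1.0, 0.002, 0.001, 0.0]
contact_force: [0.9, -1.1, -1.5]
opening: 0.695
finger_force: 55.4
```

>>> {"method": "move_arm", "body": {
  "plan": [
    {"x": 0.021, "y": -0.036, "z": 0, "yaw": 0.0, "fingers": 1.0},
    {"x": 0.021, "y": -0.036, "z": 0, "yaw": 0.0, "fingers": 1.0},
    {"x": 0.021, "y": -0.036, "z": 0, "yaw": 0.0, "fingers": 1.0},
    {"x": 0.021, "y": -0.036, "z": 0, "yaw": 0.0, "fingers": 1.0},
    {"x": 0.021, "y": -0.036, "z": 0, "yaw": 0.0, "fingers": 1.0}
  ]
}}

```text
time: 27.45
eef_pos: [0.5205, -0.0398, 0.1603]
tcp_rot: [1.0, 0.001, -0.0, 0.0]
contact_force: [0.2, 0.7, -1.8]
opening: 0.697
finger_force: 55.5
```

>>> {"method": "move_arm", "body": {
  "plan": [
    {"x": 0.001, "y": -0.001, "z": 0.03, "yaw": 0.0, "fingers": 1.0},
    {"x": 0.001, "y": -0.001, "z": 0.055, "yaw": 0.0, "fingers": 1.0},
    {"x": 0.001, "y": -0.001, "z": 0.068, "yaw": 0.0, "fingers": 1.0},
    {"x": 0.001, "y": -0.001, "z": 0.074, "yaw": 0.0, "fingers": 1.0},
    {"x": 0.001, "y": -0.001, "z": 0.076, "yaw": 0.0, "fingers": 1.0}
  ]
}}

```text
time: 27.95
eef_pos: [0.5219, -0.0383, 0.0842]
tcp_rot: [1.0, 0.001, -0.0, -0.0]
contact_force: [-0.8, -0.1, -1.7]
opening: 0.694
finger_force: 55.5
```

>>> {"method": "move_arm", "body": {
  "plan": [
    {"x": 0, "y": 0, "z": 0.002, "yaw": 0.0, "fingers": 1.0},
    {"x": 0, "y": 0, "z": 0.003, "yaw": 0.0, "fingers": 1.0},
    {"x": 0, "y": 0, "z": 0.003, "yaw": 0.0, "fingers": 1.0}
  ]
}}

```text
time: 28.25
eef_pos: [0.5228, -0.0385, 0.084]
tcp_rot: [1.0, 0.002, 0.001, 0.001]
contact_force: [-4.3, 0.1, 5.7]
opening: 0.695
finger_force: 56.1
```

>>> {"method": "move_arm", "body": {
  "plan": [
    {"x": 0, "y": 0, "z": 0, "yaw": 0.0, "fingers": 0.2},
    {"x": 0, "y": 0, "z": 0, "yaw": 0.0, "fingers": 0.0},
    {"x": 0, "y": 0, "z": 0, "yaw": 0.0, "fingers": 0},
    {"x": 0, "y": 0, "z": 0, "yaw": 0.0, "fingers": 0}
  ]
}}

```text
time: 28.65
eef_pos: [0.5223, -0.0379, 0.0816]
tcp_rot: [1.0, 0.002, 0.0, 0.0]
contact_force: [0.6, -0.9, 0.0]
opening: 0.997
finger_force: 0.0
```

>>> {"method": "move_arm", "body": {
  "plan": [
    {"x": 0, "y": 0, "z": -0.02, "yaw": 0.0, "fingers": 0.0},
    {"x": 0, "y": 0, "z": -0.06, "yaw": 0.0, "fingers": 0.0},
    {"x": 0, "y": 0, "z": -0.1, "yaw": 0.0, "fingers": 0},
    {"x": 0, "y": 0, "z": -0.14, "yaw": 0.0, "fingers": 0},
    {"x": 0, "y": 0, "z": -0.18, "yaw": 0.0, "fingers": 0}
  ]
}}

```text
time: 29.15
eef_pos: [0.5218, -0.0377, 0.2629]
tcp_rot: [1.0, 0.002, 0.0, 0.0]
contact_force: [0.4, -0.5, -0.5]
opening: 1.0
finger_force: 0.0
```

>>> {"method": "move_arm", "body": {
  "plan": [
    {"x": -0.009, "y": -0.047, "z": 0, "yaw": 0.0, "fingers": 0.0},
    {"x": -0.018, "y": -0.094, "z": 0, "yaw": 0.0, "fingers": 0.0},
    {"x": -0.026, "y": -0.141, "z": 0, "yaw": 0.0, "fingers": 0},
    {"x": -0.035, "y": -0.188, "z": 0, "yaw": 0.0, "fingers": 0},
    {"x": -0.044, "y": -0.235, "z": 0, "yaw": 0.0, "fingers": 0}
  ]
}}

```text
time: 29.65
eef_pos: [0.4765, 0.1988, 0.2615]
tcp_rot: [1.0, 0.002, 0.0, -0.0]
contact_force: [1.0, -0.1, -0.5]
opening: 1.0
finger_force: 0.0
```

>>> {"method": "move_arm", "body": {
  "plan": [
    {"x": -0.009, "y": -0.047, "z": 0, "yaw": 0.0, "fingers": 0.0},
    {"x": -0.018, "y": -0.094, "z": 0, "yaw": 0.0, "fingers": 0.0},
    {"x": -0.025, "y": -0.138, "z": 0, "yaw": 0.0, "fingers": 0},
    {"x": -0.025, "y": -0.138, "z": 0, "yaw": 0.0, "fingers": 0},
    {"x": -0.025, "y": -0.138, "z": 0, "yaw": 0.0, "fingers": 0}
  ]
}}

```text
time: 30.15
eef_pos: [0.4511, 0.3356, 0.2609]
tcp_rot: [1.0, 0.003, -0.0, 0.0]
contact_force: [0.4, -0.2, -0.2]
opening: 0.997
finger_force: 0.0
```

```bash
cat > cov.py <<'E'
from w import *
SE=[(.6895,-.015),(.617,-.111),(.5935,.057),(.521,-.038)]
def tubs_top(fn):
    im=np.load(f'pics/{fn}.npz')['im'];c=cam('top')
    for P in SE:
        u,v=w2px(c,[(*P,.121)])[0].astype(int)
        r=20;sub=im[v-r:v+r,u-r:u+r].astype(int)
        m=((sub.min(2)>150)&(sub[...,0]-sub[...,2]>5))
        cs=np.argwhere(m)[:,::-1].astype(np.int32)
        if len(cs)<10: print('few');continue
        e=cv2.fitEllipse(cv2.convexHull(cs.reshape(-1,1,2)));uv=(e[0][0]+u-r,e[0][1]+v-r)
        print('tub',len(cs),np.round(e[1],1),px2w(c,[uv],.121)[0].round(4))
def covers(fn,camname):
    z=np.load(f'pics/{fn}.npz');im=z['im'];c=cam(camname,dict(tcp_rot=z['q'],eef_pos=z['p']))
    h=cv2.cvtColor(im,cv2.COLOR_RGB2HSV).astype(int)
    m=((h[...,0]<15)&(h[...,1]>100)&(h[...,2]>110)).astype(np.uint8)
    if camname=='top': m[:,240:]=0;m[:180]=0;m[290:]=0;m[:,:95]=0
    n,l,st,ce=cv2.connectedComponentsWithStats(m)
    for i in range(1,n):
        if st[i][4]>(250 if camname=='top' else 1200) and st[i][2]<110:
            hull=cv2.convexHull(np.argwhere(l==i)[:,::-1].astype(np.int32).reshape(-1,1,2));e=cv2.fitEllipse(hull)
            w=px2w(c,[e[0]],.013)[0];d=np.linalg.norm(np.diff(px2w(c,[(e[0][0]-e[1][1]/2,e[0][1]),(e[0][0]+e[1][1]/2,e[0][1])],.013),axis=0))
            print('cover',camname,np.round(e[0],1),np.round(e[1],1),w.round(4),'dia',d.round(4))
if __name__=='__main__':
    import sys
    k=sys.argv[1]
    im,s=snap('wrist',f'w{k}.png');print(s['time'],s['eef_pos'],s['tcp_rot']);covers(f'w{k}.png','wrist')
    snap('top',f't{k}.png');covers(f't{k}.png','top');tubs_top(f't{k}.png')
E
python3 cov.py 9
```

```text
30.15 [0.45108286 0.33563795 0.26094452] [ 9.99995111e-01  3.09680572e-03 -2.04324784e-04  3.83385559e-04]
cover wrist [194.1  92.5] [63.7 69.3] [0.5335 0.4251 0.013 ] dia 0.069
cover wrist [322.2  96.8] [64.8 68.3] [0.53   0.2978 0.013 ] dia 0.068
cover wrist [253.2 204.8] [56.8 59.4] [0.4177 0.3685 0.013 ] dia 0.0645
cover top [166.9 205.7] [23.9 25.1] [0.5281 0.2984 0.013 ] dia 0.0648
cover top [137.9 250. ] [24.1 26.2] [0.4159 0.3691 0.013 ] dia 0.0668
tub 48 [22.8 24.4] [ 0.6897 -0.0152  0.121 ]
tub 41 [23.3 24.5] [ 0.6146 -0.1121  0.121 ]
tub 54 [23.7 24.8] [0.5919 0.0577 0.121 ]
tub 53 [24.1 25.2] [ 0.5185 -0.0377  0.121 ]
```

View pics/w9.png

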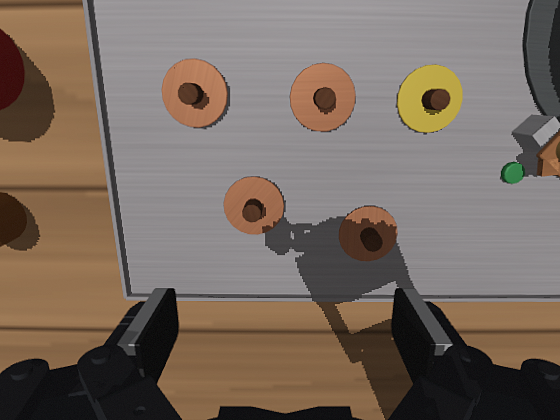

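>>> {"method": "move_arm", "body": {
  "plan": [
    {"x": 0.02, "y": 0.01, "z": 0.03, "yaw": 0.0, "fingers": 0.4},
    {"x": 0.04, "y": 0.019, "z": 0.07, "yaw": 0.0, "fingers": 0.4},
    {"x": 0.06, "y": 0.028, "z": 0.11, "yaw": 0.0, "fingers": 0.4},
    {"x": 0.078, "y": 0.037, "z": 0.15, "yaw": 0.0, "fingers": 0.4},
    {"x": 0.078, "y": 0.037, "z": 0.19, "yaw": 0.0, "fingers": 0.4}
  ]
}}

```text
time: 30.75
eef_pos: [0.5327, 0.2952, 0.0705]
tcp_rot: [1.0, -0.001, 0.001, -0.0]
contact_force: [0.0, -0.2, 0.4]
opening: 0.6
finger_force: 0.0
```

>>> {"method": "move_arm", "body": {
  "plan": [
    {"x": 0, "y": 0, "z": 0, "yaw": 0.0, "fingers": 0.4},
    {"x": 0, "y": 0, "z": 0, "yaw": 0.0, "fingers": 0.4},
    {"x": 0, "y": 0, "z": 0, "yaw": 0.0, "fingers": 0.4}
  ]
}}

```text
time: 31.05
eef_pos: [0.5316, 0.2984, 0.0744]
tcp_rot: [1.0, 0.002, 0.002, -0.001]
contact_force: [0.6, 0.2, -0.1]
opening: 0.6
finger_force: 0.0
```

```bash
python3 - <<'E'
from w import *
im,s=snap('wrist','wa.png');print(s['eef_pos'],s['opening'])
c=cam('wrist',s)
print('expect knob top px',w2px(c,[[.529,.298,.040],[s['eef_pos'][0],s['eef_pos'][1],.04]]))
E
```

```text
[0.53157195 0.29842133 0.07442275] 0.5999937899660021
expect knob top px [[284.33632679 263.2581247 ]
 [283.53509289 258.69028287]]
```

View pics/wa.png

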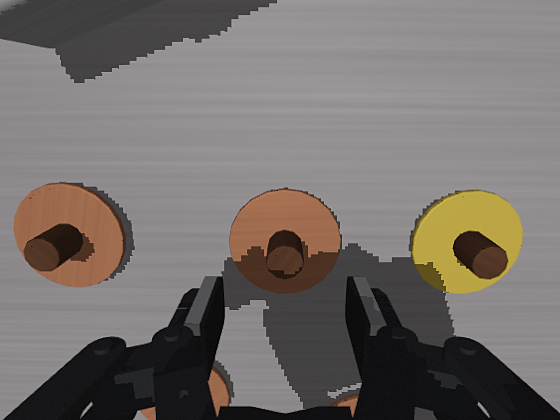

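>>> {"method": "move_arm", "body": {
  "plan": [
    {"x": -0.002, "y": 0, "z": 0.03, "yaw": 0.0, "fingers": 0.4},
    {"x": -0.002, "y": 0, "z": 0.054, "yaw": 0.0, "fingers": 0.4},
    {"x": -0.002, "y": 0, "z": 0.054, "yaw": 0.0, "fingers": 0.5},
    {"x": -0.002, "y": 0, "z": 0.054, "yaw": 0.0, "fingers": 1},
    {"x": -0.002, "y": 0, "z": 0.054, "yaw": 0.0, "fingers": 1}
  ],
  "force": 50
}}

```text
time: 31.6
eef_pos: [0.5295, 0.2991, 0.0203]
tcp_rot: [1.0, 0.002, 0.002, -0.001]
contact_force: [-0.4, 0.7, -1.3]
opening: 0.215
finger_force: 48.8
```

>>> {"method": "move_arm", "body": {
  "plan": [
    {"x": 0, "y": 0, "z": 0, "yaw": 0.0, "fingers": 1},
    {"x": 0, "y": 0, "z": 0, "yaw": 0.0, "fingers": 1},
    {"x": 0, "y": 0, "z": 0, "yaw": 0.0, "fingers": 1}
  ]
}}

```text
time: 31.9
eef_pos: [0.5295, 0.2991, 0.0202]
tcp_rot: [1.0, 0.002, 0.002, -0.001]
contact_force: [-0.6, 0.3, 7.7]
opening: 0.211
finger_force: 49.5
```

>>> {"method": "move_arm", "body": {
  "plan": [
    {"x": 0.0, "y": 0.0, "z": -0.03, "yaw": 0.0, "fingers": 1.0},
    {"x": 0.0, "y": 0.0, "z": -0.07, "yaw": 0.0, "fingers": 1.0},
    {"x": 0.0, "y": 0.0, "z": -0.11, "yaw": 0.0, "fingers": 1.0},
    {"x": 0.0, "y": 0.0, "z": -0.15, "yaw": 0.0, "fingers": 1.0},
    {"x": 0.0, "y": 0, "z": -0.18, "yaw": 0.0, "fingers": 1.0}
  ]
}}

```text
time: 32.4
eef_pos: [0.5284, 0.2984, 0.201]
tcp_rot: [1.0, 0.002, 0.002, -0.001]
contact_force: [0.9, 0.9, -0.9]
opening: 0.213
finger_force: 49.0
```

>>> {"method": "move_arm", "body": {
  "plan": [
    {"x": 0.02, "y": 0.039, "z": 0, "yaw": 0.0, "fingers": 1.0},
    {"x": 0.04, "y": 0.079, "z": 0, "yaw": 0.0, "fingers": 1.0},
    {"x": 0.06, "y": 0.118, "z": 0, "yaw": 0.0, "fingers": 1.0},
    {"x": 0.08, "y": 0.157, "z": 0, "yaw": 0.0, "fingers": 1.0},
    {"x": 0.1, "y": 0.197, "z": 0, "yaw": 0.0, "fingers": 1.0}
  ]
}}

```text
time: 32.9
eef_pos: [0.6289, 0.1001, 0.1978]
tcp_rot: [1.0, 0.002, 0.0, -0.0]
contact_force: [0.1, -0.1, -1.5]
opening: 0.215
finger_force: 49.0
```

>>> {"method": "move_arm", "body": {
  "plan": [
    {"x": 0.02, "y": 0.039, "z": 0, "yaw": 0.0, "fingers": 1.0},
    {"x": 0.04, "y": 0.079, "z": 0, "yaw": 0.0, "fingers": 1.0},
    {"x": 0.059, "y": 0.1175, "z": 0, "yaw": 0.0, "fingers": 1.0},
    {"x": 0.059, "y": 0.1175, "z": 0, "yaw": 0.0, "fingers": 1.0},
    {"x": 0.059, "y": 0.1175, "z": 0, "yaw": 0.0, "fingers": 1.0}
  ]
}}

```text
time: 33.4
eef_pos: [0.6879, -0.0167, 0.1971]
tcp_rot: [1.0, 0.001, -0.0, -0.0]
contact_force: [-0.3, -0.3, -1.6]
opening: 0.209
finger_force: 49.1
```

>>> {"method": "move_arm", "body": {
  "plan": [
    {"x": 0.0, "y": 0.0, "z": 0.025, "yaw": 0.0, "fingers": 1.0},
    {"x": 0.0, "y": 0.0, "z": 0.05, "yaw": 0.0, "fingers": 1.0},
    {"x": 0.0, "y": 0.0, "z": 0.05, "yaw": 0.0, "fingers": 1.0},
    {"x": 0.0, "y": 0.0, "z": 0.05, "yaw": 0.0, "fingers": 1.0}
  ]
}}

```text
time: 33.8
eef_pos: [0.6872, -0.0143, 0.1472]
tcp_rot: [1.0, 0.003, -0.001, -0.0]
contact_force: [-1.1, 0.2, -0.7]
opening: 0.213
finger_force: 49.0
```

```bash
python3 - <<'E'
from w import *
im,s=snap('wrist','wb.png');print(s['eef_pos'],s['tcp_rot'],s['opening'],s['contact_force'])
E
```

```text
[ 0.68720875 -0.01429016  0.14717398] [ 9.99996166e-01  2.67448508e-03 -6.84911582e-04 -2.13394862e-04] 0.2126247618759088 [-1.07030488  0.23022028 -0.68340181]
```

View pics/wb.png

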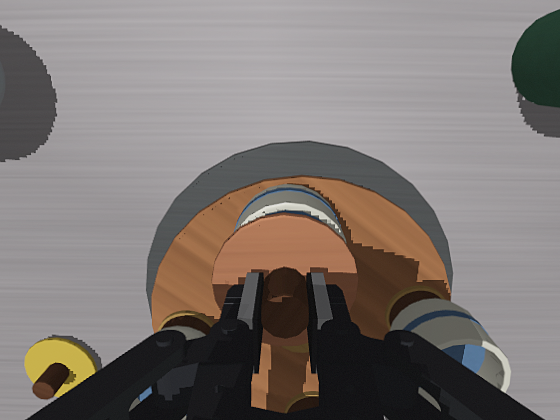

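>>> {"method": "move_arm", "body": {
  "plan": [
    {"x": 0.002, "y": 0.001, "z": 0.005, "yaw": 0.0, "fingers": 1.0},
    {"x": 0.002, "y": 0.001, "z": 0.01, "yaw": 0.0, "fingers": 1.0},
    {"x": 0.002, "y": 0.001, "z": 0.014, "yaw": 0.0, "fingers": 1.0},
    {"x": 0.002, "y": 0.001, "z": 0.016, "yaw": 0.0, "fingers": 1.0},
    {"x": 0.002, "y": 0.001, "z": 0.017, "yaw": 0.0, "fingers": 1.0}
  ]
}}

```text
time: 34.35
eef_pos: [0.6904, -0.0168, 0.1323]
tcp_rot: [1.0, 0.002, 0.0, 0.0]
contact_force: [-2.4, 0.4, 7.6]
opening: 0.212
finger_force: 49.7
```

>>> {"method": "move_arm", "body": {
  "plan": [
    {"x": 0, "y": 0, "z": 0.001, "yaw": 0.0, "fingers": 1.0},
    {"x": 0, "y": 0, "z": 0.001, "yaw": 0.0, "fingers": 1.0}
  ]
}}

```text
time: 34.55
eef_pos: [0.6906, -0.0169, 0.1323]
tcp_rot: [1.0, 0.002, 0.001, 0.0]
contact_force: [-3.0, 0.7, 7.7]
opening: 0.214
finger_force: 49.9
```

>>> {"method": "move_arm", "body": {
  "plan": [
    {"x": 0, "y": 0, "z": 0, "yaw": 0.0, "fingers": 0.6},
    {"x": 0, "y": 0, "z": 0, "yaw": 0.0, "fingers": 0.4},
    {"x": 0, "y": 0, "z": 0, "yaw": 0.0, "fingers": 0.4},
    {"x": 0, "y": 0, "z": -0.04, "yaw": 0.0, "fingers": 0.4},
    {"x": 0, "y": 0, "z": -0.09, "yaw": 0.0, "fingers": 0.4}
  ]
}}

```text
time: 35.05
eef_pos: [0.6876, -0.0164, 0.2153]
tcp_rot: [1.0, 0.002, -0.005, -0.001]
contact_force: [0.2, -0.1, 0.8]
opening: 0.601
finger_force: 0.0
```

>>> {"method": "move_arm", "body": {
  "plan": [
    {"x": -0.016, "y": -0.044, "z": 0, "yaw": 0.0, "fingers": 0.4},
    {"x": -0.031, "y": -0.088, "z": 0, "yaw": 0.0, "fingers": 0.4},
    {"x": -0.047, "y": -0.132, "z": 0, "yaw": 0.0, "fingers": 0.4},
    {"x": -0.062, "y": -0.176, "z": 0, "yaw": 0.0, "fingers": 0.4},
    {"x": -0.078, "y": -0.22, "z": 0, "yaw": 0.0, "fingers": 0.4}
  ]
}}

```text
time: 35.55
eef_pos: [0.6101, 0.2045, 0.2189]
tcp_rot: [1.0, 0.002, -0.0, 0.0]
contact_force: [0.5, -0.2, 0.3]
opening: 0.6
finger_force: 0.0
```

>>> {"method": "move_arm", "body": {
  "plan": [
    {"x": -0.016, "y": -0.044, "z": 0, "yaw": 0.0, "fingers": 0.4},
    {"x": -0.031, "y": -0.088, "z": 0, "yaw": 0.0, "fingers": 0.4},
    {"x": -0.047, "y": -0.132, "z": 0, "yaw": 0.0, "fingers": 0.4},
    {"x": -0.062, "y": -0.176, "z": 0, "yaw": 0.0, "fingers": 0.4},
    {"x": -0.077, "y": -0.221, "z": 0, "yaw": 0.0, "fingers": 0.4}
  ]
}}

```text
time: 36.05
eef_pos: [0.5322, 0.4253, 0.2189]
tcp_rot: [1.0, 0.002, -0.0, 0.0]
contact_force: [0.5, -0.3, -0.4]
opening: 0.601
finger_force: 0.0
```

>>> {"method": "move_arm", "body": {
  "plan": [
    {"x": 0, "y": 0, "z": 0.04, "yaw": 0.0, "fingers": 0.4},
    {"x": 0, "y": 0, "z": 0.08, "yaw": 0.0, "fingers": 0.4},
    {"x": 0, "y": 0, "z": 0.12, "yaw": 0.0, "fingers": 0.4},
    {"x": 0, "y": 0, "z": 0.145, "yaw": 0.0, "fingers": 0.4},
    {"x": 0, "y": 0, "z": 0.145, "yaw": 0.0, "fingers": 0.4}
  ]
}}

```text
time: 36.55
eef_pos: [0.5296, 0.4217, 0.068]
tcp_rot: [1.0, 0.002, -0.005, 0.003]
contact_force: [-1.2, 0.2, 0.8]
opening: 0.601
finger_force: 0.0
```

>>> {"method": "move_arm", "body": {
  "plan": [
    {"x": 0, "y": 0, "z": 0, "yaw": 0.0, "fingers": 0.4},
    {"x": 0, "y": 0, "z": 0, "yaw": 0.0, "fingers": 0.4}
  ]
}}

```text
time: 36.75
eef_pos: [0.5348, 0.4246, 0.077]
tcp_rot: [1.0, 0.002, 0.002, -0.001]
contact_force: [-0.4, 0.2, 0.7]
opening: 0.597
finger_force: 0.0
```

```bash
python3 cov.py b2
```

```text
36.75 [0.53478097 0.42455282 0.07696872] [ 0.99999595  0.00185383  0.00186774 -0.00108502]
cover top [187.9 262. ] [25.4 25.8] [0.3833 0.2419 0.013 ] dia 0.0648
few
tub 39 [23.5 24.6] [ 0.6139 -0.1119  0.121 ]
tub 58 [23.8 24.8] [0.592  0.0577 0.121 ]
tub 59 [24.3 25.1] [ 0.5186 -0.0376  0.121 ]
```

```bash
cat > cw.py <<'E'
from w import *
import sys
def disc(fn,z=.013):
    d=np.load(f'pics/{fn}.npz');im=d['im'];c=cam('wrist',dict(tcp_rot=d['q'],eef_pos=d['p']))
    h=cv2.cvtColor(im,cv2.COLOR_RGB2HSV).astype(int)
    m=((h[...,0]<15)&(h[...,1]>100)&(h[...,2]>45)).astype(np.uint8);m[290:]=0
    n,l,st,ce=cv2.connectedComponentsWithStats(m)
    for i in range(1,n):
        if st[i][4]>800: 
            e=cv2.fitEllipse(cv2.convexHull(np.argwhere(l==i)[:,::-1].astype(np.int32).reshape(-1,1,2)))
            print(st[i].tolist(),np.round(e[0],1),np.round(e[1],1),px2w(c,[e[0]],z)[0].round(4))
if __name__=='__main__': disc(sys.argv[1])
E
python3 cw.py wb2.png
```

```text
[0, 83, 94, 20, 1033] [46.6 92.7] [ 24.5 104. ] [0.6166 0.5509 0.013 ]
[0, 177, 60, 113, 2759] [-11.4 230.9] [107.7 149.3] [0.5383 0.6014 0.013 ]
[228, 188, 110, 102, 8420] [282.1 238.8] [103.2 109.8] [0.5343 0.4255 0.013 ]
```

>>> {"method": "move_arm", "body": {
  "plan": [
    {"x": 0, "y": -0.001, "z": 0.03, "yaw": 0.0, "fingers": 0.4},
    {"x": 0, "y": -0.001, "z": 0.054, "yaw": 0.0, "fingers": 0.4},
    {"x": 0, "y": -0.001, "z": 0.054, "yaw": 0.0, "fingers": 0.5},
    {"x": 0, "y": -0.001, "z": 0.054, "yaw": 0.0, "fingers": 1},
    {"x": 0, "y": -0.001, "z": 0.054, "yaw": 0.0, "fingers": 1}
  ],
  "force": 50
}}

```text
time: 37.35
eef_pos: [0.5347, 0.4256, 0.023]
tcp_rot: [1.0, 0.002, 0.002, -0.001]
contact_force: [0.0, 0.8, -0.3]
opening: 0.209
finger_force: 48.8
```

>>> {"method": "move_arm", "body": {
  "plan": [
    {"x": 0, "y": 0, "z": 0, "yaw": 0.0, "fingers": 1},
    {"x": 0, "y": 0, "z": 0, "yaw": 0.0, "fingers": 1},
    {"x": 0, "y": 0, "z": 0, "yaw": 0.0, "fingers": 1}
  ]
}}

```text
time: 37.65
eef_pos: [0.5346, 0.4256, 0.0227]
tcp_rot: [1.0, 0.002, 0.002, -0.001]
contact_force: [-0.6, 0.1, 5.4]
opening: 0.21
finger_force: 49.5
```

>>> {"method": "move_arm", "body": {
  "plan": [
    {"x": 0.0, "y": 0.0, "z": -0.03, "yaw": 0.0, "fingers": 1.0},
    {"x": 0.0, "y": 0.0, "z": -0.07, "yaw": 0.0, "fingers": 1.0},
    {"x": 0.0, "y": 0.0, "z": -0.11, "yaw": 0.0, "fingers": 1.0},
    {"x": 0.0, "y": 0.0, "z": -0.15, "yaw": 0.0, "fingers": 1.0},
    {"x": 0.0, "y": 0, "z": -0.18, "yaw": 0.0, "fingers": 1.0}
  ]
}}

```text
time: 38.15
eef_pos: [0.5336, 0.425, 0.2033]
tcp_rot: [1.0, 0.002, 0.001, -0.001]
contact_force: [0.3, -0.2, -0.3]
opening: 0.208
finger_force: 49.0
```

>>> {"method": "move_arm", "body": {
  "plan": [
    {"x": 0.007, "y": 0.047, "z": 0, "yaw": 0.0, "fingers": 1.0},
    {"x": 0.014, "y": 0.094, "z": 0, "yaw": 0.0, "fingers": 1.0},
    {"x": 0.021, "y": 0.141, "z": 0, "yaw": 0.0, "fingers": 1.0},
    {"x": 0.028, "y": 0.188, "z": 0, "yaw": 0.0, "fingers": 1.0},
    {"x": 0.035, "y": 0.235, "z": 0, "yaw": 0.0, "fingers": 1.0}
  ]
}}

```text
time: 38.65
eef_pos: [0.5686, 0.188, 0.2]
tcp_rot: [1.0, 0.002, -0.0, 0.0]
contact_force: [0.0, -0.3, -1.3]
opening: 0.211
finger_force: 49.1
```

>>> {"method": "move_arm", "body": {
  "plan": [
    {"x": 0.007, "y": 0.047, "z": 0, "yaw": 0.0, "fingers": 1.0},
    {"x": 0.014, "y": 0.094, "z": 0, "yaw": 0.0, "fingers": 1.0},
    {"x": 0.021, "y": 0.141, "z": 0, "yaw": 0.0, "fingers": 1.0},
    {"x": 0.028, "y": 0.188, "z": 0, "yaw": 0.0, "fingers": 1.0},
    {"x": 0.035, "y": 0.235, "z": 0, "yaw": 0.0, "fingers": 1.0}
  ]
}}

```text
time: 39.15
eef_pos: [0.6046, -0.0469, 0.2001]
tcp_rot: [1.0, 0.002, -0.0, -0.0]
contact_force: [0.3, 0.5, -1.6]
opening: 0.209
finger_force: 49.1
```

>>> {"method": "move_arm", "body": {
  "plan": [
    {"x": 0.0095, "y": 0.034, "z": 0, "yaw": 0.0, "fingers": 1.0},
    {"x": 0.0095, "y": 0.067, "z": 0, "yaw": 0.0, "fingers": 1.0},
    {"x": 0.0095, "y": 0.067, "z": 0.02, "yaw": 0.0, "fingers": 1.0},
    {"x": 0.0095, "y": 0.067, "z": 0.04, "yaw": 0.0, "fingers": 1.0},
    {"x": 0.0095, "y": 0.067, "z": 0.05, "yaw": 0.0, "fingers": 1.0}
  ]
}}

```text
time: 39.65
eef_pos: [0.6132, -0.112, 0.1477]
tcp_rot: [1.0, 0.001, -0.002, -0.001]
contact_force: [-0.4, 0.0, -1.9]
opening: 0.208
finger_force: 49.1
```

>>> {"method": "move_arm", "body": {
  "plan": [
    {"x": 0, "y": 0, "z": 0, "yaw": 0.0, "fingers": 1},
    {"x": 0, "y": 0, "z": 0, "yaw": 0.0, "fingers": 1},
    {"x": 0, "y": 0, "z": 0, "yaw": 0.0, "fingers": 1}
  ]
}}

```text
time: 39.95
eef_pos: [0.6155, -0.1119, 0.1518]
tcp_rot: [1.0, 0.002, 0.001, 0.0]
contact_force: [0.1, 0.3, -0.5]
opening: 0.21
finger_force: 49.1
```

>>> {"method": "move_arm", "body": {
  "plan": [
    {"x": 0.0, "y": 0, "z": 0.006, "yaw": 0.0, "fingers": 1.0},
    {"x": 0.0, "y": 0, "z": 0.011, "yaw": 0.0, "fingers": 1.0},
    {"x": 0, "y": 0, "z": 0.014, "yaw": 0.0, "fingers": 1.0},
    {"x": 0, "y": 0, "z": 0.016, "yaw": 0.0, "fingers": 1.0},
    {"x": 0, "y": 0, "z": 0.017, "yaw": 0.0, "fingers": 1.0}
  ]
}}

```text
time: 40.45
eef_pos: [0.6154, -0.1118, 0.1347]
tcp_rot: [1.0, 0.002, 0.001, -0.0]
contact_force: [-2.0, 1.8, 6.0]
opening: 0.212
finger_force: 49.8
```

>>> {"method": "move_arm", "body": {
  "plan": [
    {"x": 0, "y": 0, "z": 0.001, "yaw": 0.0, "fingers": 1.0},
    {"x": 0, "y": 0, "z": 0.001, "yaw": 0.0, "fingers": 1.0}
  ]
}}

```text
time: 40.65
eef_pos: [0.616, -0.1118, 0.1347]
tcp_rot: [1.0, 0.002, 0.002, -0.0]
contact_force: [0.2, 1.1, 5.9]
opening: 0.21
finger_force: 49.8
```

>>> {"method": "move_arm", "body": {
  "plan": [
    {"x": 0, "y": 0, "z": 0, "yaw": 0.0, "fingers": 0.6},
    {"x": 0, "y": 0, "z": 0, "yaw": 0.0, "fingers": 0.4},
    {"x": 0, "y": 0, "z": 0, "yaw": 0.0, "fingers": 0.4},
    {"x": 0, "y": 0, "z": -0.04, "yaw": 0.0, "fingers": 0.4},
    {"x": 0, "y": 0, "z": -0.09, "yaw": 0.0, "fingers": 0.4}
  ]
}}

```text
time: 41.15
eef_pos: [0.6125, -0.1114, 0.2189]
tcp_rot: [1.0, 0.002, -0.004, -0.001]
contact_force: [0.9, -0.5, 1.2]
opening: 0.601
finger_force: 0.0
```

>>> {"method": "move_arm", "body": {
  "plan": [
    {"x": -0.018, "y": -0.044, "z": 0, "yaw": 0.0, "fingers": 0.4},
    {"x": -0.036, "y": -0.088, "z": 0, "yaw": 0.0, "fingers": 0.4},
    {"x": -0.054, "y": -0.132, "z": 0, "yaw": 0.0, "fingers": 0.4},
    {"x": -0.072, "y": -0.176, "z": 0, "yaw": 0.0, "fingers": 0.4},
    {"x": -0.09, "y": -0.22, "z": 0, "yaw": 0.0, "fingers": 0.4}
  ]
}}

```text
time: 41.65
eef_pos: [0.5228, 0.1091, 0.222]
tcp_rot: [1.0, 0.002, -0.0, -0.0]
contact_force: [1.6, 0.4, -0.2]
opening: 0.599
finger_force: 0.0
```

>>> {"method": "move_arm", "body": {
  "plan": [
    {"x": -0.018, "y": -0.044, "z": 0, "yaw": 0.0, "fingers": 0.4},
    {"x": -0.036, "y": -0.088, "z": 0, "yaw": 0.0, "fingers": 0.4},
    {"x": -0.054, "y": -0.132, "z": 0, "yaw": 0.0, "fingers": 0.4},
    {"x": -0.072, "y": -0.176, "z": 0, "yaw": 0.0, "fingers": 0.4},
    {"x": -0.09, "y": -0.22, "z": 0, "yaw": 0.0, "fingers": 0.4}
  ]
}}

```text
time: 42.15
eef_pos: [0.432, 0.3288, 0.2222]
tcp_rot: [1.0, 0.002, 0.0, 0.0]
contact_force: [0.7, -0.1, -0.7]
opening: 0.6
finger_force: 0.0
```

>>> {"method": "move_arm", "body": {
  "plan": [
    {"x": -0.0165, "y": -0.041, "z": 0, "yaw": 0.0, "fingers": 0.4},
    {"x": -0.0165, "y": -0.041, "z": 0.04, "yaw": 0.0, "fingers": 0.4},
    {"x": -0.0165, "y": -0.041, "z": 0.08, "yaw": 0.0, "fingers": 0.4},
    {"x": -0.0165, "y": -0.041, "z": 0.12, "yaw": 0.0, "fingers": 0.4},
    {"x": -0.0165, "y": -0.041, "z": 0.148, "yaw": 0.0, "fingers": 0.4}
  ]
}}

```text
time: 42.65
eef_pos: [0.4147, 0.3675, 0.071]
tcp_rot: [1.0, 0.002, -0.002, 0.001]
contact_force: [-0.7, 0.1, -1.2]
opening: 0.601
finger_force: 0.0
```

>>> {"method": "move_arm", "body": {
  "plan": [
    {"x": 0, "y": 0, "z": 0, "yaw": 0.0, "fingers": 0.4},
    {"x": 0, "y": 0, "z": 0, "yaw": 0.0, "fingers": 0.4},
    {"x": 0, "y": 0, "z": 0, "yaw": 0.0, "fingers": 0.4}
  ]
}}

```text
time: 42.95
eef_pos: [0.418, 0.3691, 0.0766]
tcp_rot: [1.0, 0.002, 0.002, -0.001]
contact_force: [0.1, -0.5, 0.3]
opening: 0.599
finger_force: 0.0
```

```bash
python3 cov.py b3; python3 cw.py wb3.png
```

```text
42.95 [0.41799821 0.36910858 0.07663161] [ 0.99999629  0.00181542  0.00174509 -0.00104174]
cover wrist [488.1 287.3] [ 87.9 107.6] [0.3859 0.242  0.013 ] dia 0.0682
cover top [187.8 262. ] [25.3 26.1] [0.3833 0.2421 0.013 ] dia 0.0655
few
few
tub 42 [23.6 24.9] [0.5906 0.0575 0.121 ]
tub 58 [24.4 25.3] [ 0.5189 -0.0392  0.121 ]
[230, 187, 110, 103, 8466] [284.4 238.3] [103.6 110. ] [0.4179 0.3687 0.013 ]
[435, 239, 106, 51, 3924] [487.1 286.6] [ 91.6 108.6] [0.3863 0.2427 0.013 ]
```

>>> {"method": "move_arm", "body": {
  "plan": [
    {"x": 0, "y": 0, "z": 0.03, "yaw": 0.0, "fingers": 0.4},
    {"x": 0, "y": 0, "z": 0.055, "yaw": 0.0, "fingers": 0.4},
    {"x": 0, "y": 0, "z": 0.055, "yaw": 0.0, "fingers": 0.5},
    {"x": 0, "y": 0, "z": 0.055, "yaw": 0.0, "fingers": 1},
    {"x": 0, "y": 0, "z": 0.055, "yaw": 0.0, "fingers": 1}
  ],
  "force": 50
}}

```text
time: 43.55
eef_pos: [0.4179, 0.3692, 0.0216]
tcp_rot: [1.0, 0.002, 0.002, -0.001]
contact_force: [1.6, 0.7, -1.1]
opening: 0.212
finger_force: 48.8
```

>>> {"method": "move_arm", "body": {
  "plan": [
    {"x": 0, "y": 0, "z": 0, "yaw": 0.0, "fingers": 1},
    {"x": 0, "y": 0, "z": 0, "yaw": 0.0, "fingers": 1},
    {"x": 0, "y": 0, "z": 0, "yaw": 0.0, "fingers": 1}
  ]
}}

```text
time: 43.85
eef_pos: [0.4179, 0.3692, 0.0214]
tcp_rot: [1.0, 0.002, 0.002, -0.001]
contact_force: [0.1, 0.3, 6.1]
opening: 0.211
finger_force: 49.5
```

>>> {"method": "move_arm", "body": {
  "plan": [
    {"x": 0.0, "y": 0.0, "z": -0.03, "yaw": 0.0, "fingers": 1.0},
    {"x": 0.0, "y": 0.0, "z": -0.07, "yaw": 0.0, "fingers": 1.0},
    {"x": 0.0, "y": 0.0, "z": -0.11, "yaw": 0.0, "fingers": 1.0},
    {"x": 0.0, "y": 0.0, "z": -0.15, "yaw": 0.0, "fingers": 1.0},
    {"x": 0.0, "y": 0, "z": -0.18, "yaw": 0.0, "fingers": 1.0}
  ]
}}

```text
time: 44.35
eef_pos: [0.4169, 0.3685, 0.2024]
tcp_rot: [1.0, 0.002, 0.001, -0.001]
contact_force: [0.1, 0.1, -0.9]
opening: 0.21
finger_force: 49.0
```

>>> {"method": "move_arm", "body": {
  "plan": [
    {"x": 0.022, "y": 0.039, "z": 0, "yaw": 0.0, "fingers": 1.0},
    {"x": 0.043, "y": 0.078, "z": 0, "yaw": 0.0, "fingers": 1.0},
    {"x": 0.065, "y": 0.117, "z": 0, "yaw": 0.0, "fingers": 1.0},
    {"x": 0.086, "y": 0.156, "z": 0, "yaw": 0.0, "fingers": 1.0},
    {"x": 0.108, "y": 0.195, "z": 0, "yaw": 0.0, "fingers": 1.0}
  ]
}}

```text
time: 44.85
eef_pos: [0.5254, 0.1721, 0.1993]
tcp_rot: [1.0, 0.002, 0.0, -0.0]
contact_force: [0.9, 1.1, -0.8]
opening: 0.211
finger_force: 49.1
```

>>> {"method": "move_arm", "body": {
  "plan": [
    {"x": 0.022, "y": 0.039, "z": 0, "yaw": 0.0, "fingers": 1.0},
    {"x": 0.043, "y": 0.078, "z": 0, "yaw": 0.0, "fingers": 1.0},
    {"x": 0.065, "y": 0.1175, "z": 0, "yaw": 0.0, "fingers": 1.0},
    {"x": 0.065, "y": 0.1175, "z": 0.025, "yaw": 0.0, "fingers": 1.0},
    {"x": 0.065, "y": 0.1175, "z": 0.05, "yaw": 0.0, "fingers": 1.0}
  ]
}}

```text
time: 45.35
eef_pos: [0.5918, 0.0546, 0.1497]
tcp_rot: [1.0, 0.0, 0.001, 0.0]
contact_force: [-0.7, 0.2, -2.4]
opening: 0.211
finger_force: 49.1
```

>>> {"method": "move_arm", "body": {
  "plan": [
    {"x": 0, "y": 0, "z": 0, "yaw": 0.0, "fingers": 1},
    {"x": 0, "y": 0, "z": 0, "yaw": 0.0, "fingers": 1},
    {"x": 0, "y": 0, "z": 0, "yaw": 0.0, "fingers": 1}
  ]
}}

```text
time: 45.65
eef_pos: [0.5915, 0.0567, 0.151]
tcp_rot: [1.0, 0.002, 0.001, 0.0]
contact_force: [-0.2, -0.1, 0.5]
opening: 0.212
finger_force: 49.1
```

>>> {"method": "move_arm", "body": {
  "plan": [
    {"x": 0.001, "y": 0, "z": 0.006, "yaw": 0.0, "fingers": 1.0},
    {"x": 0.001, "y": 0, "z": 0.011, "yaw": 0.0, "fingers": 1.0},
    {"x": 0.001, "y": 0, "z": 0.014, "yaw": 0.0, "fingers": 1.0},
    {"x": 0.001, "y": 0, "z": 0.016, "yaw": 0.0, "fingers": 1.0},
    {"x": 0.001, "y": 0, "z": 0.018, "yaw": 0.0, "fingers": 1.0}
  ]
}}

```text
time: 46.15
eef_pos: [0.5927, 0.0567, 0.1334]
tcp_rot: [1.0, 0.002, 0.001, -0.0]
contact_force: [-2.8, 1.1, 11.9]
opening: 0.215
finger_force: 50.2
```

>>> {"method": "move_arm", "body": {
  "plan": [
    {"x": 0, "y": 0, "z": 0.001, "yaw": 0.0, "fingers": 1.0},
    {"x": 0, "y": 0, "z": 0.001, "yaw": 0.0, "fingers": 1.0}
  ]
}}

```text
time: 46.35
eef_pos: [0.5935, 0.0567, 0.1335]
tcp_rot: [1.0, 0.002, 0.002, -0.0]
contact_force: [-1.5, 1.1, 7.3]
opening: 0.209
finger_force: 50.1
```

>>> {"method": "move_arm", "body": {
  "plan": [
    {"x": 0, "y": 0, "z": 0, "yaw": 0.0, "fingers": 0.6},
    {"x": 0, "y": 0, "z": 0, "yaw": 0.0, "fingers": 0.4},
    {"x": 0, "y": 0, "z": 0, "yaw": 0.0, "fingers": 0.4},
    {"x": 0, "y": 0, "z": -0.04, "yaw": 0.0, "fingers": 0.4},
    {"x": 0, "y": 0, "z": -0.09, "yaw": 0.0, "fingers": 0.4}
  ]
}}

```text
time: 46.85
eef_pos: [0.5892, 0.0565, 0.217]
tcp_rot: [1.0, 0.002, -0.004, -0.0]
contact_force: [1.2, -0.8, -0.1]
opening: 0.599
finger_force: 0.0
```

>>> {"method": "move_arm", "body": {
  "plan": [
    {"x": -0.035, "y": -0.031, "z": 0, "yaw": 0.0, "fingers": 0.4},
    {"x": -0.07, "y": -0.062, "z": 0, "yaw": 0.0, "fingers": 0.4},
    {"x": -0.104, "y": -0.093, "z": 0, "yaw": 0.0, "fingers": 0.4},
    {"x": -0.138, "y": -0.124, "z": 0, "yaw": 0.0, "fingers": 0.4},
    {"x": -0.173, "y": -0.155, "z": 0, "yaw": 0.0, "fingers": 0.4}
  ]
}}

```text
time: 47.35
eef_pos: [0.4164, 0.2116, 0.2199]
tcp_rot: [1.0, 0.002, -0.0, -0.0]
contact_force: [-0.2, -0.2, 0.3]
opening: 0.603
finger_force: 0.0
```

>>> {"method": "move_arm", "body": {
  "plan": [
    {"x": -0.034, "y": -0.031, "z": 0, "yaw": 0.0, "fingers": 0.4},
    {"x": -0.034, "y": -0.031, "z": 0.04, "yaw": 0.0, "fingers": 0.4},
    {"x": -0.034, "y": -0.031, "z": 0.08, "yaw": 0.0, "fingers": 0.4},
    {"x": -0.034, "y": -0.031, "z": 0.12, "yaw": 0.0, "fingers": 0.4},
    {"x": -0.034, "y": -0.031, "z": 0.146, "yaw": 0.0, "fingers": 0.4}
  ]
}}

```text
time: 47.85
eef_pos: [0.3818, 0.2411, 0.0712]
tcp_rot: [1.0, 0.002, -0.002, 0.001]
contact_force: [0.6, 0.4, 0.2]
opening: 0.597
finger_force: 0.0
```

>>> {"method": "move_arm", "body": {
  "plan": [
    {"x": 0, "y": 0, "z": 0, "yaw": 0.0, "fingers": 0.4},
    {"x": 0, "y": 0, "z": 0, "yaw": 0.0, "fingers": 0.4},
    {"x": 0, "y": 0, "z": 0, "yaw": 0.0, "fingers": 0.4}
  ]
}}

```text
time: 48.15
eef_pos: [0.3855, 0.2421, 0.0762]
tcp_rot: [1.0, 0.002, 0.002, -0.001]
contact_force: [-0.4, 0.0, -0.6]
opening: 0.601
finger_force: 0.0
```

```bash
python3 cov.py b4; python3 cw.py wb4.png
```

```text
48.15 [0.38545675 0.24214258 0.07623061] [ 9.99996628e-01  1.86685653e-03  1.70645391e-03 -5.89753554e-04]
few
few
few
tub 64 [24.4 25.4] [ 0.5187 -0.0371  0.121 ]
[230, 186, 110, 104, 8418] [284.5 237.6] [104.  110.1] [0.386  0.2416 0.013 ]
```

>>> {"method": "move_arm", "body": {
  "plan": [
    {"x": 0, "y": 0, "z": 0.03, "yaw": 0.0, "fingers": 0.4},
    {"x": 0, "y": 0, "z": 0.055, "yaw": 0.0, "fingers": 0.4},
    {"x": 0, "y": 0, "z": 0.055, "yaw": 0.0, "fingers": 0.5},
    {"x": 0, "y": 0, "z": 0.055, "yaw": 0.0, "fingers": 1},
    {"x": 0, "y": 0, "z": 0.055, "yaw": 0.0, "fingers": 1}
  ],
  "force": 50
}}

```text
time: 48.75
eef_pos: [0.3854, 0.2422, 0.0213]
tcp_rot: [1.0, 0.002, 0.002, -0.001]
contact_force: [-0.0, 0.3, -1.2]
opening: 0.216
finger_force: 48.8
```

>>> {"method": "move_arm", "body": {
  "plan": [
    {"x": 0, "y": 0, "z": 0, "yaw": 0.0, "fingers": 1},
    {"x": 0, "y": 0, "z": 0, "yaw": 0.0, "fingers": 1},
    {"x": 0, "y": 0, "z": 0, "yaw": 0.0, "fingers": 1}
  ]
}}

```text
time: 49.05
eef_pos: [0.3855, 0.2422, 0.0212]
tcp_rot: [1.0, 0.002, 0.002, -0.001]
contact_force: [-0.7, 0.1, 6.0]
opening: 0.208
finger_force: 49.4
```

>>> {"method": "move_arm", "body": {
  "plan": [
    {"x": 0.0, "y": 0.0, "z": -0.03, "yaw": 0.0, "fingers": 1.0},
    {"x": 0.0, "y": 0.0, "z": -0.07, "yaw": 0.0, "fingers": 1.0},
    {"x": 0.0, "y": 0.0, "z": -0.11, "yaw": 0.0, "fingers": 1.0},
    {"x": 0.0, "y": 0.0, "z": -0.15, "yaw": 0.0, "fingers": 1.0},
    {"x": 0.0, "y": 0, "z": -0.18, "yaw": 0.0, "fingers": 1.0}
  ]
}}

```text
time: 49.55
eef_pos: [0.3844, 0.2418, 0.2024]
tcp_rot: [1.0, 0.002, 0.002, -0.001]
contact_force: [0.7, 0.3, -0.1]
opening: 0.208
finger_force: 49.0
```

>>> {"method": "move_arm", "body": {
  "plan": [
    {"x": 0.02, "y": 0.041, "z": 0, "yaw": 0.0, "fingers": 1.0},
    {"x": 0.039, "y": 0.082, "z": 0, "yaw": 0.0, "fingers": 1.0},
    {"x": 0.059, "y": 0.123, "z": 0, "yaw": 0.0, "fingers": 1.0},
    {"x": 0.078, "y": 0.164, "z": 0, "yaw": 0.0, "fingers": 1.0},
    {"x": 0.098, "y": 0.205, "z": 0, "yaw": 0.0, "fingers": 1.0}
  ]
}}

```text
time: 50.05
eef_pos: [0.4829, 0.0354, 0.1995]
tcp_rot: [1.0, 0.002, 0.0, -0.0]
contact_force: [0.3, 1.0, -1.5]
opening: 0.207
finger_force: 49.0
```

>>> {"method": "move_arm", "body": {
  "plan": [
    {"x": 0.018, "y": 0.038, "z": 0, "yaw": 0.0, "fingers": 1.0},
    {"x": 0.036, "y": 0.0755, "z": 0, "yaw": 0.0, "fingers": 1.0},
    {"x": 0.036, "y": 0.0755, "z": 0.0, "yaw": 0.0, "fingers": 1.0},
    {"x": 0.036, "y": 0.0755, "z": 0.025, "yaw": 0.0, "fingers": 1.0},
    {"x": 0.036, "y": 0.0755, "z": 0.05, "yaw": 0.0, "fingers": 1.0}
  ]
}}

```text
time: 50.55
eef_pos: [0.5193, -0.0383, 0.1496]
tcp_rot: [1.0, 0.002, 0.001, 0.0]
contact_force: [0.1, -0.5, -1.6]
opening: 0.211
finger_force: 49.1
```

>>> {"method": "move_arm", "body": {
  "plan": [
    {"x": 0, "y": 0, "z": 0, "yaw": 0.0, "fingers": 1},
    {"x": 0, "y": 0, "z": 0, "yaw": 0.0, "fingers": 1},
    {"x": 0, "y": 0, "z": 0, "yaw": 0.0, "fingers": 1}
  ]
}}

```text
time: 50.85
eef_pos: [0.5198, -0.0381, 0.151]
tcp_rot: [1.0, 0.002, 0.001, 0.0]
contact_force: [0.5, 0.3, -1.0]
opening: 0.21
finger_force: 49.1
```

Touch expected at z≈0.133.

>>> {"method": "move_arm", "body": {
  "plan": [
    {"x": 0.001, "y": 0, "z": 0.006, "yaw": 0.0, "fingers": 1.0},
    {"x": 0.001, "y": 0, "z": 0.011, "yaw": 0.0, "fingers": 1.0},
    {"x": 0.001, "y": 0, "z": 0.014, "yaw": 0.0, "fingers": 1.0},
    {"x": 0.001, "y": 0, "z": 0.016, "yaw": 0.0, "fingers": 1.0},
    {"x": 0.001, "y": 0, "z": 0.018, "yaw": 0.0, "fingers": 1.0}
  ]
}}

```text
time: 51.35
eef_pos: [0.5205, -0.0386, 0.1332]
tcp_rot: [1.0, 0.002, -0.0, 0.0]
contact_force: [-5.5, -0.1, 14.7]
opening: 0.214
finger_force: 50.6
```

>>> {"method": "move_arm", "body": {
  "plan": [
    {"x": 0, "y": 0, "z": 0.001, "yaw": 0.0, "fingers": 1.0},
    {"x": 0, "y": 0, "z": 0.001, "yaw": 0.0, "fingers": 1.0}
  ]
}}

```text
time: 51.55
eef_pos: [0.5208, -0.0388, 0.1334]
tcp_rot: [1.0, 0.002, 0.0, 0.0]
contact_force: [-4.9, 0.4, 11.4]
opening: 0.212
finger_force: 50.4
```

>>> {"method": "move_arm", "body": {
  "plan": [
    {"x": 0, "y": 0, "z": 0, "yaw": 0.0, "fingers": 0.6},
    {"x": 0, "y": 0, "z": 0, "yaw": 0.0, "fingers": 0.4},
    {"x": 0, "y": 0, "z": 0, "yaw": 0.0, "fingers": 0.4},
    {"x": 0, "y": 0, "z": -0.04, "yaw": 0.0, "fingers": 0.4},
    {"x": 0, "y": 0, "z": -0.09, "yaw": 0.0, "fingers": 0.4}
  ]
}}

```text
time: 52.05
eef_pos: [0.5177, -0.0378, 0.2176]
tcp_rot: [1.0, 0.002, -0.004, -0.001]
contact_force: [1.2, -0.0, -0.2]
opening: 0.591
finger_force: 0.0
```

>>> {"method": "move_arm", "body": {
  "plan": [
    {"x": -0.007, "y": -0.02, "z": -0.03, "yaw": 0.12, "fingers": 0.4},
    {"x": -0.014, "y": -0.04, "z": -0.04, "yaw": 0.24, "fingers": 0.2},
    {"x": -0.021, "y": -0.06, "z": -0.04, "yaw": 0.36, "fingers": 0.0},
    {"x": -0.028, "y": -0.08, "z": -0.04, "yaw": 0.48, "fingers": 0.0},
    {"x": -0.0346, "y": -0.1014, "z": -0.04, "yaw": 0.61, "fingers": 0.0}
  ]
}}

```text
time: 52.55
eef_pos: [0.4845, 0.0636, 0.2601]
tcp_rot: [0.954, -0.301, -0.0, 0.0]
contact_force: [0.3, 0.3, -0.3]
opening: 1.001
finger_force: 0.0
```

>>> {"method": "move_arm", "body": {
  "plan": [
    {"x": 0, "y": 0, "z": 0, "yaw": 0.0, "fingers": 0},
    {"x": 0, "y": 0, "z": 0, "yaw": 0.0, "fingers": 0},
    {"x": 0, "y": 0, "z": 0, "yaw": 0.0, "fingers": 0}
  ]
}}

```text
time: 52.85
eef_pos: [0.4852, 0.0623, 0.2601]
tcp_rot: [0.955, -0.298, -0.0, 0.0]
contact_force: [0.3, -0.2, -0.6]
opening: 1.0
finger_force: 0.0
```

```bash
python3 - <<'E'
from w import *
im,s=snap('wrist','wc.png');print(s['time'],s['eef_pos'],s['tcp_rot'])
c=cam('wrist',s);p,k,ext=blob(im,red,150,450,60,330);print(p,k,ext,px2w(c,[p],.098)[0].round(4))
a,_=snap('scene','sc.png');b,_=snap('top','tc.png')
cv2.imwrite('pics/view1.png',np.hstack([cv2.resize(a[160:270,190:340],None,fx=2.66,fy=2.66),cv2.resize(b[100:240,210:370],(364,292))])[:,:,::-1])
E
```

```text
52.85 [0.48520605 0.06227439 0.26009325] [ 9.54553420e-01 -2.98039802e-01 -7.18499192e-05  2.00803579e-04]
(np.float64(279.65645161290325), np.float64(194.3274193548387)) 620 (np.int64(265), np.int64(295), np.int64(180), np.int64(206)) [0.4883 0.0644 0.098 ]Traceback (most recent call last):
  File "<stdin>", line 5, in <module>
    return _nx.concatenate(arrs, 1, dtype=dtype, casting=casting)
           ~~~~~~~~~~~~~~~^^^^^^^^^^^^^^^^^^^^^^^^^^^^^^^^^^^^^^^
ValueError: all the input array dimensions except for the concatenation axis must match exactly, but along dimension 0, the array at index 0 has size 293 and the array at index 1 has size 292
```

```bash
python3 - <<'E'
import cv2,numpy as np
r=lambda f:cv2.imread(f'pics/{f}.png')
a=cv2.resize(r('sc')[160:270,190:340],(400,293));b=cv2.resize(r('tc')[100:240,210:370],(400,293));w=cv2.resize(r('wc'),(400,300))
cv2.imwrite('pics/view1.png',np.vstack([np.hstack([a,b]),np.hstack([w,w*0])]))
E
```

View pics/view1.png

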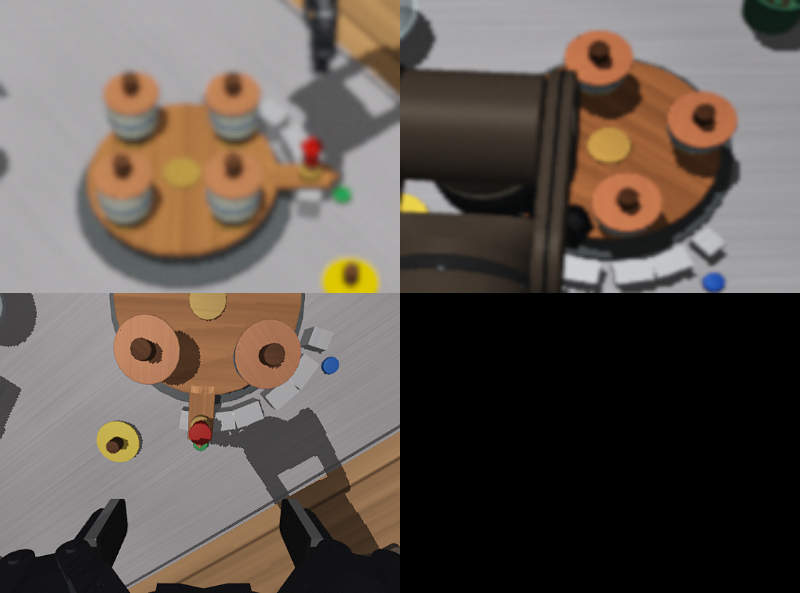

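>>> {"method": "move_arm", "body": {
  "plan": [
    {"x": 0, "y": -0.002, "z": 0.045, "yaw": 0.0, "fingers": 0},
    {"x": 0, "y": -0.002, "z": 0.09, "yaw": 0.0, "fingers": 0},
    {"x": 0, "y": -0.002, "z": 0.13, "yaw": 0.0, "fingers": 0},
    {"x": 0, "y": -0.002, "z": 0.16, "yaw": 0.0, "fingers": 0},
    {"x": 0, "y": -0.002, "z": 0.18, "yaw": 0.0, "fingers": 0}
  ]
}}

```text
time: 53.5
eef_pos: [0.4846, 0.0641, 0.0774]
tcp_rot: [0.954, -0.299, -0.002, 0.0]
contact_force: [0.4, 0.3, 0.0]
opening: 1.002
finger_force: 0.0
```

>>> {"method": "move_arm", "body": {
  "plan": [
    {"x": 0, "y": 0, "z": 0.012, "yaw": 0.0, "fingers": 0},
    {"x": 0, "y": 0, "z": 0.012, "yaw": 0.0, "fingers": 0.4},
    {"x": 0, "y": 0, "z": 0.012, "yaw": 0.0, "fingers": 0.7},
    {"x": 0, "y": 0, "z": 0.012, "yaw": 0.0, "fingers": 0.8},
    {"x": 0, "y": 0, "z": 0.012, "yaw": 0.0, "fingers": 1}
  ],
  "force": 40
}}

```text
time: 54.0
eef_pos: [0.4873, 0.0645, 0.0698]
tcp_rot: [0.954, -0.298, 0.001, -0.0]
contact_force: [0.4, 0.9, -0.2]
opening: 0.333
finger_force: 1.1
```

>>> {"method": "move_arm", "body": {
  "plan": [
    {"x": 0, "y": 0, "z": 0, "yaw": 0.0, "fingers": 1},
    {"x": 0, "y": 0, "z": 0, "yaw": 0.0, "fingers": 1},
    {"x": 0, "y": 0, "z": 0, "yaw": 0.0, "fingers": 1},
    {"x": 0, "y": 0, "z": 0, "yaw": 0.0, "fingers": 1}
  ]
}}

```text
time: 54.4
eef_pos: [0.4873, 0.0646, 0.0699]
tcp_rot: [0.954, -0.298, 0.001, -0.0]
contact_force: [-1.3, 0.5, 5.9]
opening: 0.291
finger_force: 38.9
```

>>> {"method": "move_arm", "body": {
  "plan": [
    {"x": 0, "y": 0, "z": -0.005, "yaw": 0.0, "fingers": 1},
    {"x": 0, "y": 0, "z": -0.01, "yaw": 0.0, "fingers": 1},
    {"x": 0, "y": 0, "z": -0.015, "yaw": 0.0, "fingers": 1},
    {"x": 0, "y": 0, "z": -0.018, "yaw": 0.0, "fingers": 1},
    {"x": 0, "y": 0, "z": -0.018, "yaw": 0.0, "fingers": 1}
  ]
}}

```text
time: 54.9
eef_pos: [0.4865, 0.0643, 0.0865]
tcp_rot: [0.954, -0.298, 0.001, 0.0]
contact_force: [4.8, -2.5, -5.5]
opening: 0.293
finger_force: 39.5
```

```bash
python3 - <<'E'
from pl import *
s=ctrl.get_state();print(s['eef_pos'],s['tcp_rot'],s['contact_force'],s['opening'],s['finger_force'])
C=np.array([.6053,-.0268]);p=s['eef_pos'];r=np.hypot(*(p[:2]-C));a0=np.arctan2(*(p[:2]-C)[::-1]);print(r,a0)
d=1.222;N=30;ph=-.606
w=[0]+list(np.cumsum([.4,.7]+[1]*26+[.7,.4]));w=np.array(w)/w[-1]
rows([(*(C+r*np.array([np.cos(a0+d*k),np.sin(a0+d*k)])),p[2],ph+d*k,1.0) for k in w[1:]],start=(*p,ph))
E
```

```text
[0.48652704 0.06425007 0.08648098] [ 9.54439073e-01 -2.98404719e-01  8.17752698e-04  1.02495971e-04] [ 4.76149603 -2.54140024 -5.48163067] 0.2928752023141471 39.50646936893463
0.14965671836495384 2.487558705770966
[{"x": -0.0, "y": 0.003, "z": 0.0, "yaw": -0.02, "fingers": 1.0}, {"x": -0.0, "y": 0.007, "z": 0.0, "yaw": -0.05, "fingers": 1.0}, {"x": -0.0, "y": 0.014, "z": 0.0, "yaw": -0.09, "fingers": 1.0}, {"x": 0.0, "y": 0.02, "z": 0.0, "yaw": -0.13, "fingers": 1.0}, {"x": 0.001, "y": 0.027, "z": 0.0, "yaw": -0.18, "fingers": 1.0}]
[{"x": -0.0, "y": 0.006, "z": 0.0, "yaw": -0.04, "fingers": 1.0}, {"x": 0.0, "y": 0.013, "z": 0.0, "yaw": -0.08, "fingers": 1.0}, {"x": 0.0, "y": 0.019, "z": 0.0, "yaw": -0.13, "fingers": 1.0}, {"x": 0.001, "y": 0.025, "z": 0.0, "yaw": -0.17, "fingers": 1.0}, {"x": 0.002, "y": 0.032, "z": 0.0, "yaw": -0.21, "fingers": 1.0}]
[{"x": -0.0, "y": 0.006, "z": 0.0, "yaw": -0.05, "fingers": 1.0}, {"x": 0.0, "y": 0.013, "z": 0.0, "yaw": -0.09, "fingers": 1.0}, {"x": 0.0, "y": 0.019, "z": 0.0, "yaw": -0.13, "fingers": 1.0}, {"x": 0.001, "y": 0.026, "z": 0.0, "yaw":
[... 409 characters left out ...]
 1.0}]
[{"x": 0.0, "y": 0.006, "z": 0.0, "yaw": -0.04, "fingers": 1.0}, {"x": 0.0, "y": 0.013, "z": 0.0, "yaw": -0.08, "fingers": 1.0}, {"x": 0.0, "y": 0.019, "z": 0.0, "yaw": -0.13, "fingers": 1.0}, {"x": 0.001, "y": 0.025, "z": 0.0, "yaw": -0.17, "fingers": 1.0}, {"x": 0.002, "y": 0.032, "z": 0.0, "yaw": -0.21, "fingers": 1.0}]
[{"x": -0.0, "y": 0.006, "z": 0.0, "yaw": -0.05, "fingers": 1.0}, {"x": 0.0, "y": 0.013, "z": 0.0, "yaw": -0.09, "fingers": 1.0}, {"x": 0.001, "y": 0.019, "z": 0.0, "yaw": -0.13, "fingers": 1.0}, {"x": 0.001, "y": 0.024, "z": 0.0, "yaw": -0.16, "fingers": 1.0}, {"x": 0.001, "y": 0.026, "z": 0.0, "yaw": -0.18, "fingers": 1.0}]
end [ 0.4787 -0.1071  0.0865] 0.614 n 30
```

>>> {"method": "move_arm", "body": {
  "plan": [
    {"x": 0, "y": 0.003, "z": 0.0, "yaw": -0.02, "fingers": 1.0},
    {"x": 0, "y": 0.007, "z": 0.0, "yaw": -0.05, "fingers": 1.0},
    {"x": 0, "y": 0.014, "z": 0.0, "yaw": -0.09, "fingers": 1.0},
    {"x": 0.0, "y": 0.02, "z": 0.0, "yaw": -0.13, "fingers": 1.0},
    {"x": 0.001, "y": 0.027, "z": 0.0, "yaw": -0.18, "fingers": 1.0}
  ]
}}

```text
time: 55.4
eef_pos: [0.4722, 0.0415, 0.0863]
tcp_rot: [0.978, -0.211, 0.001, -0.0]
contact_force: [5.6, -2.1, -5.3]
opening: 0.289
finger_force: 39.6
```

>>> {"method": "move_arm", "body": {
  "plan": [
    {"x": 0, "y": 0.006, "z": 0.0, "yaw": -0.04, "fingers": 1.0},
    {"x": 0.0, "y": 0.013, "z": 0.0, "yaw": -0.08, "fingers": 1.0},
    {"x": 0.0, "y": 0.019, "z": 0.0, "yaw": -0.13, "fingers": 1.0},
    {"x": 0.001, "y": 0.025, "z": 0.0, "yaw": -0.17, "fingers": 1.0},
    {"x": 0.002, "y": 0.032, "z": 0.0, "yaw": -0.21, "fingers": 1.0}
  ]
}}

```text
time: 55.9
eef_pos: [0.4608, 0.0119, 0.0863]
tcp_rot: [0.994, -0.107, 0.001, -0.0]
contact_force: [6.6, 0.2, -5.5]
opening: 0.291
finger_force: 39.6
```

>>> {"method": "move_arm", "body": {
  "plan": [
    {"x": 0, "y": 0.006, "z": 0.0, "yaw": -0.05, "fingers": 1.0},
    {"x": 0.0, "y": 0.013, "z": 0.0, "yaw": -0.09, "fingers": 1.0},
    {"x": 0.0, "y": 0.019, "z": 0.0, "yaw": -0.13, "fingers": 1.0},
    {"x": 0.001, "y": 0.026, "z": 0.0, "yaw": -0.18, "fingers": 1.0},
    {"x": 0.002, "y": 0.032, "z": 0.0, "yaw": -0.22, "fingers": 1.0}
  ]
}}

```text
time: 56.4
eef_pos: [0.4559, -0.0196, 0.0863]
tcp_rot: [1.0, 0.002, 0.001, -0.001]
contact_force: [5.7, 0.6, -6.6]
opening: 0.288
finger_force: 39.6
```

>>> {"method": "move_arm", "body": {
  "plan": [
    {"x": 0, "y": 0.007, "z": 0.0, "yaw": -0.04, "fingers": 1.0},
    {"x": 0.0, "y": 0.013, "z": 0.0, "yaw": -0.09, "fingers": 1.0},
    {"x": 0.0, "y": 0.02, "z": 0.0, "yaw": -0.13, "fingers": 1.0},
    {"x": 0.001, "y": 0.026, "z": 0.0, "yaw": -0.17, "fingers": 1.0},
    {"x": 0.002, "y": 0.033, "z": 0.0, "yaw": -0.22, "fingers": 1.0}
  ]
}}

```text
time: 56.9
eef_pos: [0.4579, -0.052, 0.0861]
tcp_rot: [0.994, 0.112, 0.001, -0.001]
contact_force: [6.2, 2.4, -7.0]
opening: 0.292
finger_force: 39.6
```

>>> {"method": "move_arm", "body": {
  "plan": [
    {"x": 0.0, "y": 0.006, "z": 0.0, "yaw": -0.04, "fingers": 1.0},
    {"x": 0.0, "y": 0.013, "z": 0.0, "yaw": -0.08, "fingers": 1.0},
    {"x": 0.0, "y": 0.019, "z": 0.0, "yaw": -0.13, "fingers": 1.0},
    {"x": 0.001, "y": 0.025, "z": 0.0, "yaw": -0.17, "fingers": 1.0},
    {"x": 0.002, "y": 0.032, "z": 0.0, "yaw": -0.21, "fingers": 1.0}
  ]
}}

```text
time: 57.4
eef_pos: [0.4664, -0.0822, 0.0857]
tcp_rot: [0.977, 0.215, 0.001, -0.002]
contact_force: [5.0, 3.2, -5.9]
opening: 0.29
finger_force: 39.6
```

>>> {"method": "move_arm", "body": {
  "plan": [
    {"x": 0, "y": 0.006, "z": 0.0, "yaw": -0.05, "fingers": 1.0},
    {"x": 0.0, "y": 0.013, "z": 0.0, "yaw": -0.09, "fingers": 1.0},
    {"x": 0.001, "y": 0.019, "z": 0.0, "yaw": -0.13, "fingers": 1.0},
    {"x": 0.001, "y": 0.024, "z": 0.0, "yaw": -0.16, "fingers": 1.0},
    {"x": 0.001, "y": 0.026, "z": 0.0, "yaw": -0.18, "fingers": 1.0}
  ]
}}

```text
time: 57.9
eef_pos: [0.478, -0.1052, 0.0854]
tcp_rot: [0.953, 0.302, 0.0, -0.002]
contact_force: [5.0, 3.3, -5.2]
opening: 0.29
finger_force: 39.6
```

>>> {"method": "move_arm", "body": {
  "plan": [
    {"x": 0, "y": 0, "z": 0.0, "yaw": 0, "fingers": 1.0},
    {"x": 0, "y": 0, "z": 0.0, "yaw": 0, "fingers": 1.0}
  ]
}}

```text
time: 58.1
eef_pos: [0.478, -0.1051, 0.0855]
tcp_rot: [0.954, 0.301, 0.0, -0.002]
contact_force: [5.0, 2.1, -6.2]
opening: 0.29
finger_force: 39.6
```

>>> {"method": "move_arm", "body": {
  "plan": [
    {"x": 0, "y": 0.0015, "z": 0.0, "yaw": -0.01, "fingers": 1.0},
    {"x": 0, "y": 0.003, "z": 0.0, "yaw": -0.02, "fingers": 1.0},
    {"x": 0, "y": 0.003, "z": 0.0, "yaw": -0.02, "fingers": 1.0}
  ]
}}

```text
time: 58.4
eef_pos: [0.4796, -0.1075, 0.0854]
tcp_rot: [0.95, 0.311, 0.0, -0.002]
contact_force: [4.1, 1.6, -5.6]
opening: 0.289
finger_force: 39.6
```

>>> {"method": "move_arm", "body": {
  "plan": [
    {"x": 0, "y": 0, "z": 0.004, "yaw": 0, "fingers": 1.0},
    {"x": 0, "y": 0, "z": 0.008, "yaw": 0, "fingers": 1.0},
    {"x": 0, "y": 0, "z": 0.012, "yaw": 0, "fingers": 1.0},
    {"x": 0, "y": 0, "z": 0.015, "yaw": 0, "fingers": 1.0},
    {"x": 0, "y": 0, "z": 0.015, "yaw": 0, "fingers": 1.0}
  ]
}}

```text
time: 58.9
eef_pos: [0.4798, -0.1079, 0.0706]
tcp_rot: [0.95, 0.311, 0.0, -0.001]
contact_force: [4.0, 3.6, -4.4]
opening: 0.289
finger_force: 39.7
```

>>> {"method": "move_arm", "body": {
  "plan": [
    {"x": 0, "y": 0, "z": 0, "yaw": 0, "fingers": 0.6},
    {"x": 0, "y": 0, "z": 0, "yaw": 0, "fingers": 0.3},
    {"x": 0, "y": 0, "z": 0, "yaw": 0, "fingers": 0.0},
    {"x": 0, "y": 0, "z": 0, "yaw": 0, "fingers": 0},
    {"x": 0, "y": 0, "z": 0, "yaw": 0, "fingers": 0}
  ]
}}

```text
time: 59.4
eef_pos: [0.48, -0.1093, 0.0715]
tcp_rot: [0.95, 0.312, -0.0, 0.0]
contact_force: [0.5, -0.2, -0.4]
opening: 1.003
finger_force: 0.0
```

>>> {"method": "move_arm", "body": {
  "plan": [
    {"x": 0, "y": 0, "z": -0.04, "yaw": 0, "fingers": 0.0},
    {"x": 0, "y": 0, "z": -0.085, "yaw": 0, "fingers": 0.0},
    {"x": 0, "y": 0, "z": -0.13, "yaw": 0, "fingers": 0.0},
    {"x": 0, "y": 0, "z": -0.175, "yaw": 0, "fingers": 0},
    {"x": 0, "y": 0, "z": -0.19, "yaw": 0, "fingers": 0}
  ]
}}

```text
time: 59.9
eef_pos: [0.482, -0.1102, 0.2675]
tcp_rot: [0.95, 0.312, 0.004, 0.003]
contact_force: [-0.4, -0.1, 0.8]
opening: 1.003
finger_force: 0.0
```

>>> {"method": "move_arm", "body": {
  "plan": [
    {"x": 0, "y": 0, "z": 0, "yaw": 0, "fingers": 0.0},
    {"x": 0, "y": 0, "z": 0, "yaw": 0, "fingers": 0.0},
    {"x": 0, "y": 0, "z": 0, "yaw": 0, "fingers": 0.0}
  ]
}}

```text
time: 60.2
eef_pos: [0.4787, -0.1087, 0.2583]
tcp_rot: [0.95, 0.312, -0.002, -0.002]
contact_force: [-0.2, 0.3, -0.3]
opening: 0.997
finger_force: 0.0
```

```bash
python3 - <<'E'
from w import *
im,s=snap('wrist','wd.png');print(s['time'],s['eef_pos'],s['tcp_rot'],s['contact_force'])
c=cam('wrist',s);p,k,ext=blob(im,red,150,450,60,330)
for hz in(.098,.108):print(p,k,ext,px2w(c,[p],hz)[0].round(4),'dia',np.linalg.norm(np.diff(px2w(c,[(ext[0],p[1]),(ext[1]+1,p[1])],hz),axis=0)))
C=np.array([.6053,-.0268]);print('expected',C+.15*np.array([np.cos(3.1046+.611),np.sin(3.1046+.611)]))
a,_=snap('scene','sd.png');b,_=snap('top','td.png')
f=lambda x,r:cv2.resize(x,r)
v=np.vstack([np.hstack([f(a[160:270,190:340],(400,293)),f(b[100:240,210:370],(400,293))]),np.hstack([f(im,(400,300)),f(im[120:290,190:400],(400,300))])])
cv2.imwrite('pics/view2.png',v[:,:,::-1])
E
```

```text
60.2 [ 0.47870765 -0.10867995  0.25829093] [ 0.95021641  0.31157951 -0.00195687 -0.00177864] [-0.16318004  0.30224295 -0.27060947]
(np.float64(285.576874205845), np.float64(194.8246505717916)) 787 (np.int64(270), np.int64(301), np.int64(178), np.int64(210)) [ 0.4793 -0.1091  0.098 ] dia 0.026673762891013236
(np.float64(285.576874205845), np.float64(194.8246505717916)) 787 (np.int64(270), np.int64(301), np.int64(178), np.int64(210)) [ 0.4814 -0.1076  0.108 ] dia 0.02579132696447756
expected [ 0.47934024 -0.10825022]
```

View pics/view2.png

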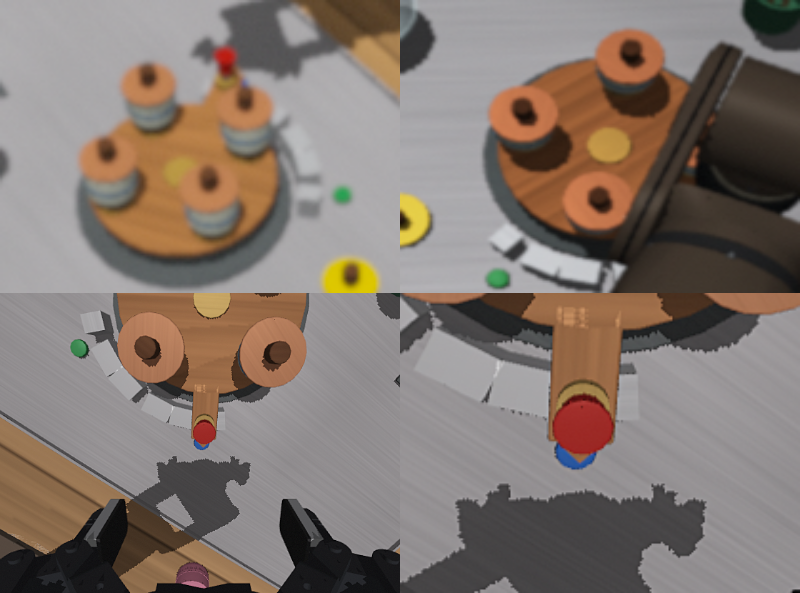

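```bash
python3 -c "
from plant import ctrl
print(ctrl.sign_off())"
```

```text
the job is handed in; nothing more can be done
None
```

The job is handed in at about 60 s of the 210 s allowed. The sign-off returned no verdict, so success rests on my last camera check: plunger home at the blue mark, all four tubs upright on their posts with covers seated, and the sugar bowl, chopstick cup and tea scoop never touched.

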